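# Put the rusks away in the lidded box

### The arm

A 7-joint arm with a two-finger parallel gripper is mounted at the origin on a cart in front of the work surface, level with it; the furniture and walls round the work are solid. World frame = base frame: x ahead of the robot, y to its left, z up, the work surface at z = 0. Lengths are in m, angles in rad, forces in N, time in s.
With the tool pointing down it reaches from about 0.4 to 0.85 m from the base axis. Payload 10.4 kg.
Tool frame: the origin (TCP) lies between the finger pads; the fingertips stand 11 mm ahead of it and the grasp point (between the pads) lies 8 mm behind it; z points along the fingers, y is the line along which they close (so a half turn about z gives the same grasp; the last joint's range is limited). The gripper opens to 87 mm and grips with 3 to 60 N. Pads are 19 mm wide; open, the fingers measure 117 mm over their backs; the gripper's body (75 mm by 190 mm) begins 51 mm behind the grasp point.
Start: joints at [1.127, 0.332, -0.065, 1.46, 0.022, 1.35, -0.088], TCP at [0.255, -0.57, 0.234] pointing down, gripper open.
Joint ranges: [-2.6, 2.6], [-0.5, 2.12], [-1.47, 1.34], [0.16, 2.42], [-1.27, 4.41], [0.06, 2.06], [-2.6, 2.6]. Speed limits (rad/s): [2.22, 2.22, 2.79, 2.79, 3.14, 3.14, 3.14].

### API

Orientations are given as a unit quaternion [x, y, z, w].
In Python, from bench import ctrl, imaging gives the robot as it stands.
- The arm moves only by the tool apply_moves, never from a script. Its argument "targets" is a list of rows, each a list of 3 entries, a list of its own where there are three numbers: the opening, from 0 (shut) to 1 (fully open), then the shift along the world's x, y, z in m, then the turn, a rotation vector about the world's x, y, z in degrees. In form: [[hand, [x, y, z], [wx, wy, wz]], ...]. A call has 1 to 20 rows; each row shifts and turns the commanded pose from where the row before left it; what a row does not reach is not made up. A row lasts 1/12 s, in which the tool goes at most 41.7 mm and 7.16 degrees, less where a joint would pass 70% of its speed; a pose out of reach is approached as far as the arm can. A call with a gripper value outside its range is refused whole. The fingers move at their own pace and stop on an object; "grip_force" is the grip in N (left out, the last holds). Time passes only in rows, so rows that do not move let the fingers close. It gives the time, the measured TCP pose, the force, the opening and the grip force at its end, in the units of the state.
- ctrl.get_obs(): the state, without advancing time (a new reading comes with each control period).
- imaging.grab_frame(name): name is "side" or "top" or "wrist"; returns a dict with "pixels" (400x640x3 uint8, blue, green, red), "fovy" (degrees; the focal length in pixels is half the picture's height over the tangent of half this angle, whatever the lens; pixels are square), "cx", "cy" (the principal point, pixels), "dist" ([k1, k2, p1, p2, k3] as OpenCV has them; the pictures are not rectified), "eye" and "orientation" of the camera in the world. Camera axes: x right, y up, looking along -z (the intrinsics and any distortion apply to the point x, -y, -z); pixel columns grow to the right and rows downward; lengths in m; the calibration is good to about 2 mm. A picture is of the moment at which its call begins. There is no depth.
- ctrl.finish_job(): hands the job in; it is judged then, once.
The state is a dict: "time": time; "joints": joint angles; "dq": joint speeds; "joint_torque": joint torques, N m; "tcp_pos": TCP position; "ee_rot": TCP orientation; "contact_force": force on the tool from outside, world axes, zero at the start; "ft_torque": the same for the moment, N m; "grip_width": finger opening in m; "grasp_force": force on a finger pad.
Only numpy, scipy, OpenCV 4.12 (cv2) and the standard library are available. Lean on these libraries where they do the work, as an engineer would, in place of code of your own. Each camera call takes 0.05 s, during which the arm holds its last target. There are 200 camera calls.

### The job

The rusks have cooled: gather every stray rusk from the hob onto the baking tray, and raise the box's counterweighted lid past its balance point so that it rests fully open by itself. Then lift the tray with all the rusks on it, tip them out over its open edge into the box, set the empty tray back flat on the hob about where it stood, and shut the lid. Leave the other things on the hob alone.

Things in the scene. Friction and masses are not known exactly. Their poses are not given: they have to be found in the camera images.
- rusk_box: fixed white metal box with an open top, outside 180 (its x) x 160 (its y) x 100 mm high, walls and floor 5 mm thick; origin at the centre of its underside on the hob; its lid is hinged along the far (+x) top edge. It stands on the left or the right half of the hob
- lid (a joint): angle of the wooden lid of the box (rad): 0 shut, 1.62 fully open against its stop (just past upright). Its front edge rises as the value grows. A counterweight behind the hinge balances the lid at about 0.93: below that it sinks shut by itself, above that it swings open by itself and rests on the stop.
- lid_hinge (a point): midpoint of the lid's hinge line, fixed on the box at (90, 0, 101) mm in the box's frame
- lid_bar (a point): middle of the lid's handle: a round steel bar 12 mm thick, parallel to the hinge, 100 mm long, carried by two side rods, in front of the lid's front edge with a free gap of 38 mm to the edge. It runs on a circle of radius 230 mm about the hinge and when shut lies 113 mm above the hob; its axes turn with the lid. It may be pinched from above, also with the lid open, and it can turn in the grip
- tray: loose dark steel baking tray, about 0.2 kg: smooth slippery floor 170 (x) x 148 (y) mm, its upper face 12 mm above the underside (runners); lips 4 mm thick, tops 26 mm above the underside, on both sides and the back (+x); the edge at -x, towards the robot, is open. Origin at the centre of the underside. Rusks slide out when it is tipped 35 to 45 degrees. On the half of the hob where the box is not
- tray_bar (a point): middle of the tray's handle: a wooden bar 14 mm thick (tray x), 100 mm long (tray y), 24 mm high, from 48 to 72 mm above the tray's underside, 112 mm behind (+x of) the tray's origin; free below, so that fingers can straddle it from above, one in front and one behind
- tray_edge (a point): middle of the tray's open edge, on the upper face of the floor, 85 mm before (-x of) its origin; axes as the tray
- rusk_1: hard oblong brown rusk 70 (x) x 34 (y) x 24 (z) mm, 25 g, origin at the centre of its underside; lies on the tray at the start; absent in some runs (then None)
- rusk_2: hard oblong brown rusk 70 (x) x 34 (y) x 24 (z) mm, 25 g, origin at the centre of its underside; lies on the tray at the start; absent in some runs (then None)
- rusk_3: hard oblong brown rusk 70 (x) x 34 (y) x 24 (z) mm, 25 g, origin at the centre of its underside; a stray, lying flat on the hob in front of the tray or in the middle of the hob; absent in some runs (then None)
- rusk_4: hard oblong brown rusk 70 (x) x 34 (y) x 24 (z) mm, 25 g, origin at the centre of its underside; a stray, lying flat on the hob in front of the tray or in the middle of the hob; absent in some runs (then None)
- rusk_5: hard oblong brown rusk 70 (x) x 34 (y) x 24 (z) mm, 25 g, origin at the centre of its underside; a stray, lying flat on the hob in front of the tray or in the middle of the hob; absent in some runs (then None)
- tea_light: candle in a metal cup, 38 mm across, 15 mm high, in the middle of the hob; bystander, to be left alone; origin at the centre of its underside
- timer: red and cream kitchen timer, 62 mm across, 51 mm high, behind the candle; bystander, to be left alone; origin at the centre of its underside
- spice_red: spice jar with a red cap, 46 mm across, 96 mm high, at the back; bystander, to be left alone; origin at the centre of its underside
- salt: grey-topped shaker, 44 mm across, 90 mm high, at the back; bystander, to be left alone; origin at the centre of its underside
- pepper: grey-topped mill, 44 mm across, 90 mm high, at the back; bystander, to be left alone; origin at the centre of its underside
- spice_grey: spice jar with a grey cap, 44 mm across, 109 mm high, at the back; bystander, to be left alone; origin at the centre of its underside
Mind the look-alikes: they are no part of the job. Leave any black look-alike of the rusk_5 alone.

How it is judged:
On the way, in this order (a step that is already met when the one before it is completed fails the run):
1. every rusk lies on the tray, which stands on the hob, and the lid rests fully open by itself, untouched (x of rusk_1 in the frame of tray between -0.095 and 0.095 m and y of rusk_1 in the frame of tray between -0.08 and 0.08 m and z of rusk_1 in the frame of tray between 0 and 0.11 m and x of rusk_2 in the frame of tray between -0.095 and 0.095 m and y of rusk_2 in the frame of tray between -0.08 and 0.08 m and z of rusk_2 in the frame of tray between 0 and 0.11 m and x of rusk_3 in the frame of tray between -0.095 and 0.095 m and y of rusk_3 in the frame of tray between -0.08 and 0.08 m and z of rusk_3 in the frame of tray between 0 and 0.11 m and x of rusk_4 in the frame of tray between -0.095 and 0.095 m and y of rusk_4 in the frame of tray between -0.08 and 0.08 m and z of rusk_4 in the frame of tray between 0 and 0.11 m and x of rusk_5 in the frame of tray between -0.095 and 0.095 m and y of rusk_5 in the frame of tray between -0.08 and 0.08 m and z of rusk_5 in the frame of tray between 0 and 0.11 m and value of joint lid above 1.5 rad and height (world z) of tray below 0.012 m and angle between tray's own z axis and vertical below 0.1 rad and contact force between lid and the fingers below 0.1 N), for 0.2 s.
2. the tray is lifted at least 4 cm with every rusk on it (x of rusk_1 in the frame of tray between -0.095 and 0.095 m and y of rusk_1 in the frame of tray between -0.08 and 0.08 m and z of rusk_1 in the frame of tray between 0 and 0.11 m and x of rusk_2 in the frame of tray between -0.095 and 0.095 m and y of rusk_2 in the frame of tray between -0.08 and 0.08 m and z of rusk_2 in the frame of tray between 0 and 0.11 m and x of rusk_3 in the frame of tray between -0.095 and 0.095 m and y of rusk_3 in the frame of tray between -0.08 and 0.08 m and z of rusk_3 in the frame of tray between 0 and 0.11 m and x of rusk_4 in the frame of tray between -0.095 and 0.095 m and y of rusk_4 in the frame of tray between -0.08 and 0.08 m and z of rusk_4 in the frame of tray between 0 and 0.11 m and x of rusk_5 in the frame of tray between -0.095 and 0.095 m and y of rusk_5 in the frame of tray between -0.08 and 0.08 m and z of rusk_5 in the frame of tray between 0 and 0.11 m and height (world z) of tray above 0.04 m), for 0.1 s.
3. the tray is tipped by more than 25 degrees, its open edge over the open box and lower than its handle (value of joint lid above 1.5 rad and angle between tray's own z axis and vertical above 0.436 rad and angle between tray's own x axis and vertical below 1.2 rad and horizontal distance between tray_edge and rusk_box below 0.13 m), for 0.1 s.
At the end, for the whole second after the job is handed in: every rusk is inside the box, the lid is shut (under 0.05 rad), and the tray stands flat on the hob, at rest, within 8 cm of where it stood at the start (x of rusk_1 in the frame of rusk_box between -0.09 and 0.09 m and y of rusk_1 in the frame of rusk_box between -0.08 and 0.08 m and z of rusk_1 in the frame of rusk_box between -0.005 and 0.102 m and x of rusk_2 in the frame of rusk_box between -0.09 and 0.09 m and y of rusk_2 in the frame of rusk_box between -0.08 and 0.08 m and z of rusk_2 in the frame of rusk_box between -0.005 and 0.102 m and x of rusk_3 in the frame of rusk_box between -0.09 and 0.09 m and y of rusk_3 in the frame of rusk_box between -0.08 and 0.08 m and z of rusk_3 in the frame of rusk_box between -0.005 and 0.102 m and x of rusk_4 in the frame of rusk_box between -0.09 and 0.09 m and y of rusk_4 in the frame of rusk_box between -0.08 and 0.08 m and z of rusk_4 in the frame of rusk_box between -0.005 and 0.102 m and x of rusk_5 in the frame of rusk_box between -0.09 and 0.09 m and y of rusk_5 in the frame of rusk_box between -0.08 and 0.08 m and z of rusk_5 in the frame of rusk_box between -0.005 and 0.102 m and value of joint lid below 0.05 rad and height (world z) of tray below 0.008 m and angle between tray's own z axis and vertical below 0.06 rad and distance of tray from where it was at the start of the episode below 0.08 m and linear speed of tray below 0.02 m/s and velocity of joint lid below 0.05 rad/s); the robot touches nothing.
It fails at once if the candle, timer, shaker, mill or a spice jar is moved by more than 5 cm (distance of any of tea_light, timer, spice_red, salt, pepper, spice_grey from where it was at the start of the episode above 0.05 m).
It fails at once if a rusk falls below the hob (height (world z) of any of rusk_1, rusk_2, rusk_3, rusk_4, rusk_5 below -0.05 m).
Of rusk_1, rusk_2 only 1 to 2 are there at a start; the rules pass over those that are not, and their reading is None.
Of rusk_3, rusk_4, rusk_5 only 2 to 3 are there at a start; the rules pass over those that are not, and their reading is None.
At some moment in a run one of rusk_3, rusk_4 may be knocked a few centimetres aside while the robot is not near it.
It also fails if it takes over 210 s, if anything falls off the work surface, if the arm or the gripper's body presses on something with over 40 N, if the wrist force passes 120 N, or if a joint passes its speed limit or range.

## Working session

There is one attempt and no reset: what is moved stays moved. The work goes in short steps, Python scripts to look and compute and a tool call to move; the robot and the scene stay as the last step left them, time stands still between calls to the robot, and variables do not carry over. Pictures are saved under pics/ and viewed, at most 14 in all, crops included, and the job is handed in when it is done.

Besides the shell and the picture viewer there is one more tool, called in YAML: its name, and indented under it one key for each argument. apply_moves: Moves the arm, as the interface text tells. Its arguments: {"type":"object","properties":{"targets":{"type":"array","items":{"type":"array"}},"grip_force":{"type":"number"}},"required":["targets"]}

```bash
ls; mkdir -p pics
cat > h.py <<'E'
import numpy as np, cv2
from bench import ctrl, imaging
from scipy.spatial.transform import Rotation as R
def grab(n, fn=None):
    f=imaging.grab_frame(n)
    if fn: cv2.imwrite('pics/'+fn,f['pixels'])
    return f
def K(f):
    fl=200/np.tan(np.radians(f['fovy'])/2)
    return np.array([[fl,0,f['cx']],[0,fl,f['cy']],[0,0,1]]), np.array(f['dist'],float)
def RT(f):
    q=np.array(f['orientation'],float)
    M=R.from_quat(q).as_matrix() if q.size==4 else q.reshape(3,3)
    return M,np.array(f['eye'])
def world(f,uv,z):
    k,d=K(f);M,e=RT(f)
    p=cv2.undistortPoints(np.array(uv,float).reshape(-1,1,2),k,d).reshape(-1,2)
    r=np.c_[p[:,0],-p[:,1],-np.ones(len(p))]@M.T
    return e+r*((z-e[2])/r[:,2])[:,None]
def pix(f,P):
    k,d=K(f);M,e=RT(f)
    c=(np.array(P,float).reshape(-1,3)-e)@M*[1,-1,-1]
    return cv2.projectPoints(c,np.zeros(3),np.zeros(3),k,d)[0].reshape(-1,2)
E
python3 - <<'E'
from h import *
o=ctrl.get_obs(); print(o)
for n in('top','side'):
    f=grab(n,n+'0.png'); print({k:f[k] for k in f if k!='pixels'})
E
```

```text
pics
{'time': 0.0, 'joints': array([ 1.12740518,  0.33287322, -0.06470314,  1.46091884,  0.02159743,
        1.34990024, -0.08849153]), 'dq': array([ 0.00101769, -0.00081712,  0.00057713, -0.00110441,  0.00092066,
        0.00114128, -0.0010689 ]), 'joint_torque': array([-8.51770474e-04, -6.23252606e+01,  2.40610231e-02, -3.89899206e+01,
       -6.15008874e-02,  3.98011459e-02,  2.14385891e-04]), 'tcp_pos': array([ 0.2551516 , -0.57014828,  0.23276383]), 'ee_rot': array([ 9.77944858e-01,  2.08862065e-01, -1.76292953e-04, -6.79631460e-04]), 'contact_force': array([ 0.16171328, -0.56207278,  0.44085471]), 'ft_torque': array([ 0.02215591, -0.00258384,  0.06416618]), 'grasp_force': 0.0, 'grip_width': 0.08685789812790456}
{'fovy': 48.08127402683689, 'cx': 312.17221353337504, 'cy': 201.34119206213106, 'dist': array([0.01268867, 0.        , 0.        , 0.        , 0.        ]), 'eye': array([0.35531744, 0.02421041, 1.21356085]), 'orientation': array([-0.07184407,  0.07104713,  0.71478036, -0.6920114 ])}
{'fovy': 56.74083705039959, 'cx': 317.9130561181614, 'cy': 202.66289923018482, 'dist': array([-0.02787083,  0.        ,  0.        ,  0.        ,  0.        ]), 'eye': array([0.31041022, 0.57792059, 0.64556261]), 'orientation': array([-0.08131486,  0.4004705 ,  0.89052509, -0.19994082])}
```

View pics/top0.png

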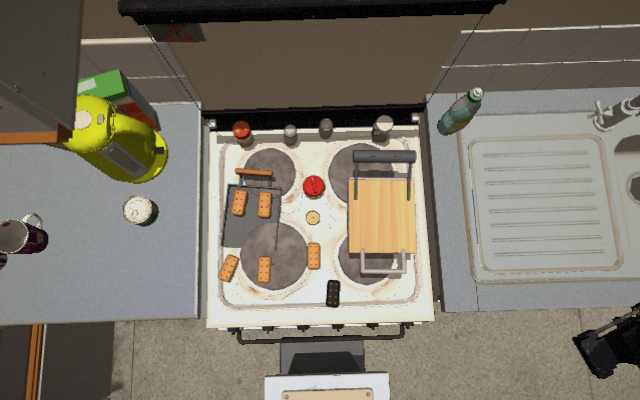

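View pics/side0.png

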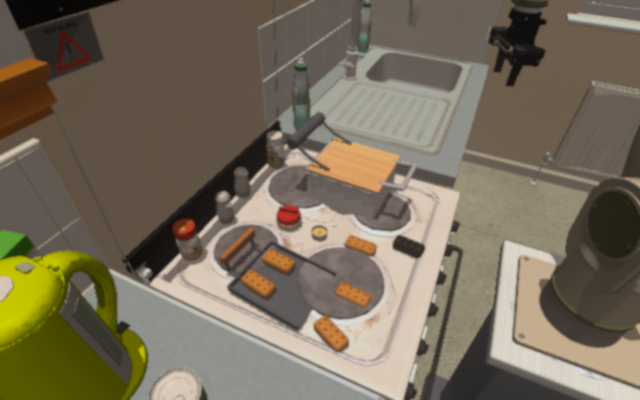

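The top view shows the tray at about (252,215) with two rusks on it, at (239,203) and (264,205). There are three brown strays at (229,268), (264,270) and (314,256). The black look-alike at (333,293) gets left alone. The box with its wooden lid is at (382,215), with its handle bar at (383,270). One enlarged crop comes next.

Run:
```python
from h import *
im=cv2.imread('pics/top0.png')[140:310,215:425]
cv2.imwrite('pics/crop0.png',cv2.resize(im,None,fx=3.5,fy=3.5,interpolation=cv2.INTER_CUBIC))
```

```text
(no output)
```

View pics/crop0.png

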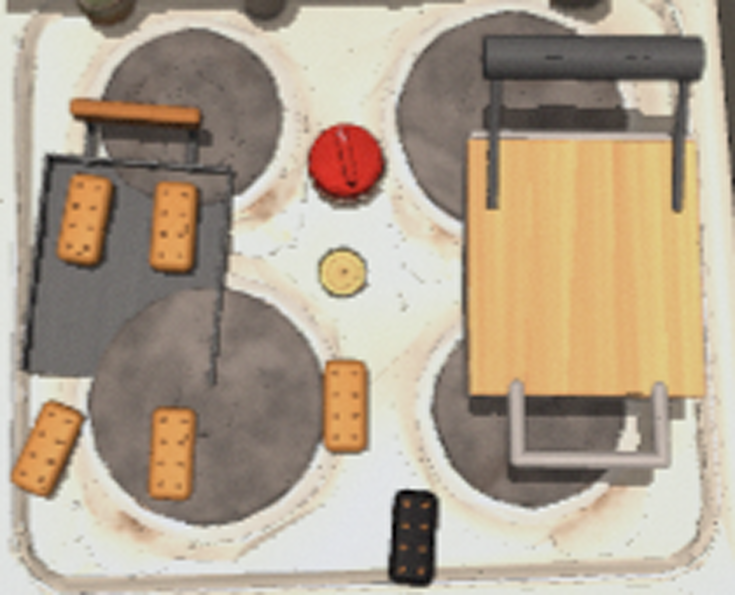

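```bash
cat >> h.py <<'E'
def rusks(f,z=0.024,roi=(215,345,170,310)):
    im=f['pixels'];h=cv2.cvtColor(im,cv2.COLOR_BGR2HSV)
    m=cv2.inRange(h,(6,110,120),(18,255,255));
    k=np.zeros_like(m);k[roi[2]:roi[3],roi[0]:roi[1]]=m[roi[2]:roi[3],roi[0]:roi[1]]
    k=cv2.morphologyEx(k,cv2.MORPH_CLOSE,np.ones((3,3)))
    out=[]
    for c in cv2.findContours(k,cv2.RETR_EXTERNAL,cv2.CHAIN_APPROX_NONE)[0]:
        if cv2.contourArea(c)<90: continue
        w=world(f,c.reshape(-1,2),z)[:,:2]
        (cx,cy),(a,b),t=cv2.minAreaRect((w*1000).astype(np.float32))
        if b>a: a,b,t=b,a,t+90
        out.append((cv2.moments(c)['m10']/cv2.moments(c)['m00'],cx/1000,cy/1000,a,b,(t+90)%180-90))
    return out
E
python3 - <<'E'
from h import *
f=grab('top')
np.set_printoptions(precision=4,suppress=True)
for r in rusks(f): print(np.round(r,3))
C=lambda l:[(215+u/3.5,140+v/3.5) for u,v in l]
print('tray lip/edge',world(f,C([(27,374),(215,384)]),.02),world(f,C([(47,157),(232,168)]),.026))
print('handle',world(f,C([(72,108),(200,118)]),.072))
print('lid corners',world(f,C([(469,137),(700,137),(705,398),(470,395)]),.106))
print('bar',world(f,C([(518,458),(664,460)]),.119))
print('timer',world(f,C([(346,160)]),.051),'candle',world(f,C([(343,271)]),.015),'black',world(f,C([(415,537)]),.024))
E
```

```text
[263.515   0.422   0.155  67.913  32.775  -4.253]
[227.946   0.429   0.249  68.101  31.45  -25.384]
[313.057   0.454   0.024  65.787  31.839  -1.856]
[264.      0.597   0.152  66.221  32.48   -1.878]
[238.448   0.605   0.221  68.517  32.533 -10.551]
[255.247   0.687   0.181  99.189  11.365  88.113]
tray lip/edge [[0.4844 0.2636 0.02  ]
 [0.4721 0.1208 0.02  ]] [[0.6524 0.2483 0.026 ]
 [0.6388 0.1044 0.026 ]]
handle [[0.6782 0.221  0.072 ]
 [0.6673 0.1247 0.072 ]]
lid corners [[ 0.6372 -0.0738  0.106 ]
 [ 0.6316 -0.2414  0.106 ]
 [ 0.4428 -0.2302  0.106 ]
 [ 0.4502 -0.0654  0.106 ]]
bar [[ 0.4048 -0.0953  0.119 ]
 [ 0.4002 -0.1956  0.119 ]]
timer [[0.6363 0.0158 0.051 ]] candle [[0.5568 0.0208 0.015 ]] black [[ 0.3536 -0.0261  0.024 ]]
```

Candidates for a stray rusk are the brown ones at (229,268), (264,270) and (314,256), which match the description. The black one at (333,293) does not and stays where it is. The lid comes first.

apply_moves:
  targets:
    - [0.45,[0.0074,0.0212,0],[0,0,3.17]]
    - [0.45,[0.0074,0.0212,0],[0,0,3.17]]
    - [0.45,[0.0074,0.0212,0],[0,0,3.17]]
    - [0.45,[0.0074,0.0212,0],[0,0,3.17]]
    - [0.45,[0.0074,0.0212,0],[0,0,3.17]]
    - [0.45,[0.0074,0.0212,0],[0,0,3.17]]
    - [0.45,[0.0074,0.0212,0],[0,0,3.17]]
    - [0.45,[0.0074,0.0212,0],[0,0,3.17]]
    - [0.45,[0.0074,0.0212,0],[0,0,3.17]]
    - [0.45,[0.0074,0.0212,0],[0,0,3.17]]
    - [0.45,[0.0074,0.0212,0],[0,0,3.17]]
    - [0.45,[0.0074,0.0212,0],[0,0,3.17]]
    - [0.45,[0.0074,0.0212,0],[0,0,3.17]]
    - [0.45,[0.0074,0.0212,0],[0,0,3.17]]
    - [0.45,[0.0074,0.0212,0],[0,0,3.17]]
    - [0.45,[0.0074,0.0212,0],[0,0,3.17]]
    - [0.45,[0.0074,0.0212,0],[0,0,3.17]]
    - [0.45,[0.0074,0.0212,0],[0,0,3.17]]
    - [0.45,[0.0074,0.0212,0],[0,0,3.17]]
    - [0.45,[0.0074,0.0212,0],[0,0,3.17]]
  grip_force: 20

```text
time: 1.82
tcp_pos: [0.4039, -0.1443, 0.2336]
ee_rot: [0.72, 0.694, 0.0, 0.0]
contact_force: [-0.2, -0.0, 0.2]
grip_width: 0.0394
grasp_force: 0.0
```

```bash
cat >> h.py <<'E'
def st():
    o=ctrl.get_obs(); M=R.from_quat(o['ee_rot']).as_matrix()
    a=np.degrees(np.arctan2(M[1,1],M[0,1]))
    print('t %.2f'%o['time'],'tcp',np.round(o['tcp_pos'],4),'yaw_y %.1f'%((a+90)%180-90),'z',np.round(M[:,2],3),'j',np.round(o['joints'],2),'w %.4f gf %.1f'%(o['grip_width'],o['grasp_force']),'F',np.round(o['contact_force'],1))
    return o
E
python3 - <<'E'
from h import *
st(); f=grab('wrist','w1.png'); print(f['fovy'],f['eye'])
np.set_printoptions(precision=1,suppress=True)
print(pix(f,[[.4025,-.1455,.119],[.4048,-.0953,.119],[.4002,-.1956,.119]]))
E
```

```text
t 1.82 tcp [ 0.4039 -0.1443  0.2336] yaw_y -2.2 z [ 0. -0. -1.] j [ 0.76 -0.09 -0.49  1.92 -0.04  1.3   0.25] w 0.0394 gf 0.0 F [-0.2 -0.   0.2]
70.23236638847872 [ 0.40694755 -0.06754795  0.38400876]
[[318.2 200. ]
 [318.5 147.7]
 [317.9 247. ]]
```

View pics/w1.png

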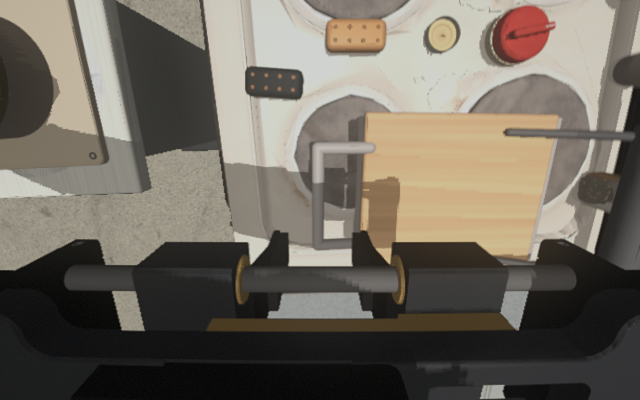

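The wrist view shows the lid bar at column 318, rows 147 to 243, which matches the prediction. The fingers straddle it, so I go down and pinch.

apply_moves:
  targets:
    - [0.45,[0,0,-0.018],[0,0,0]]
    - [0.45,[-0.001,0,-0.018],[0,0,0]]
    - [0.45,[0,0,-0.018],[0,0,0]]
    - [0.45,[0,0,-0.018],[0,0,0]]
    - [0.45,[0,0,-0.018],[0,0,0]]
    - [0.45,[0,0,-0.018],[0,0,0]]
    - [0.45,[0,0,-0.02],[0,0,0]]
    - [0.0,[0,0,0],[0,0,0]]
    - [0.0,[0,0,0],[0,0,0]]
    - [0.0,[0,0,0],[0,0,0]]
    - [0.0,[0,0,0],[0,0,0]]
    - [0.0,[0,0,0],[0,0,0]]

```text
time: 2.87
tcp_pos: [0.4027, -0.1466, 0.1066]
ee_rot: [0.722, 0.692, 0.0, 0.001]
contact_force: [-15.4, 1.3, 7.6]
grip_width: 0.0137
grasp_force: 8.1
```

Run:
```python
from h import *
st()
h=np.array([.632,-.156]);d=np.array([.999,-.045])
prev=None
for th in np.arange(0,1.26,.0625):
    p=th+.052; q=np.array([-.23*np.cos(p),.101+.23*np.sin(p)])
    if prev is not None: print(np.round(th,3),np.round(np.r_[(q-prev)[0]*d,(q-prev)[1]],4))
    prev=q
```

```text
t 2.87 tcp [ 0.4027 -0.1466  0.1066] yaw_y -2.5 z [ 0.001 -0.001 -1.   ] j [ 0.75  0.05 -0.51  2.08  0.03  1.01  0.18] w 0.0137 gf 8.1 F [-15.4   1.3   7.6]
0.062 [ 0.0012 -0.0001  0.0143]
0.125 [ 0.0021 -0.0001  0.0142]
0.188 [ 0.003  -0.0001  0.0141]
0.25 [ 0.0038 -0.0002  0.0138]
0.312 [ 0.0047 -0.0002  0.0136]
0.375 [ 0.0055 -0.0002  0.0133]
0.438 [ 0.0064 -0.0003  0.0129]
0.5 [ 0.0071 -0.0003  0.0125]
0.562 [ 0.0079 -0.0004  0.012 ]
0.625 [ 0.0086 -0.0004  0.0115]
0.688 [ 0.0093 -0.0004  0.0109]
0.75 [ 0.01   -0.0005  0.0103]
0.812 [ 0.0106 -0.0005  0.0097]
0.875 [ 0.0112 -0.0005  0.009 ]
0.938 [ 0.0117 -0.0005  0.0083]
1.0 [ 0.0122 -0.0006  0.0075]
1.062 [ 0.0127 -0.0006  0.0067]
1.125 [ 0.0131 -0.0006  0.0059]
1.188 [ 0.0134 -0.0006  0.0051]
1.25 [ 0.0137 -0.0006  0.0042]
```

apply_moves:
  targets:
    - [0.0,[0.0012,0,0.0143],[0,0,0]]
    - [0.0,[0.0021,0,0.0142],[0,0,0]]
    - [0.0,[0.003,0,0.0141],[0,0,0]]
    - [0.0,[0.0038,0,0.0138],[0,0,0]]
    - [0.0,[0.0047,0,0.0136],[0,0,0]]
    - [0.0,[0.0055,0,0.0133],[0,0,0]]
    - [0.0,[0.0064,-0.0003,0.0129],[0,0,0]]
    - [0.0,[0.0071,-0.0003,0.0125],[0,0,0]]
    - [0.0,[0.0079,-0.0004,0.012],[0,0,0]]
    - [0.0,[0.0086,-0.0004,0.0115],[0,0,0]]
    - [0.0,[0.0093,-0.0004,0.0109],[0,0,0]]
    - [0.0,[0.01,-0.0005,0.0103],[0,0,0]]
    - [0.0,[0.0106,-0.0005,0.0097],[0,0,0]]
    - [0.0,[0.0112,-0.0005,0.009],[0,0,0]]
    - [0.0,[0.0117,-0.0005,0.0083],[0,0,0]]
    - [0.0,[0.0122,-0.0006,0.0075],[0,0,0]]
    - [0.0,[0.0127,-0.0006,0.0067],[0,0,0]]
    - [0.0,[0.0131,-0.0006,0.0059],[0,0,0]]
    - [0.0,[0.0134,-0.0006,0.0051],[0,0,0]]
    - [0.0,[0.0137,-0.0006,0.0042],[0,0,0]]

```text
time: 4.53
tcp_pos: [0.5712, -0.1538, 0.3185]
ee_rot: [0.723, 0.691, 0.0, 0.002]
contact_force: [-0.4, 0.1, 6.2]
grip_width: 0.0116
grasp_force: 20.0
```

Run:
```python
from h import *
st(); grab('side','s1.png')
```

```text
t 4.53 tcp [ 0.5712 -0.1538  0.3185] yaw_y -2.5 z [ 0.003 -0.002 -1.   ] j [ 0.62  0.27 -0.54  1.39  0.14  1.51  0.04] w 0.0116 gf 20.0 F [-0.4  0.1  6.2]
```

View pics/s1.png

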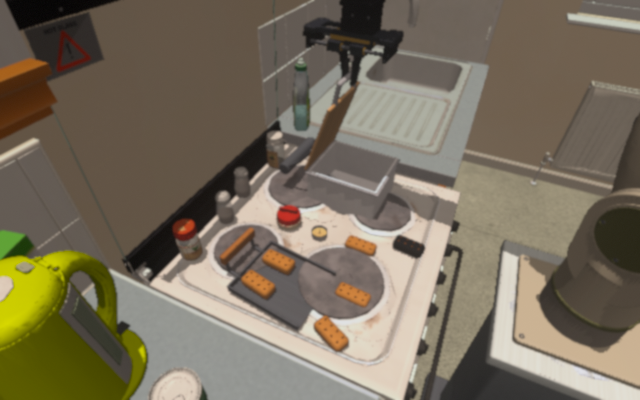

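apply_moves:
  targets:
    - [0.0,[0.0115,-0.0006,0.002],[0,0,0]]
    - [0.0,[0.0115,-0.0006,0.002],[0,0,0]]
    - [0.0,[0.0115,-0.0006,0.001],[0,0,0]]
    - [0.0,[0.0115,-0.0006,0.001],[0,0,0]]
    - [0.0,[0.0115,-0.0006,0],[0,0,0]]
    - [0.0,[0.0115,-0.0006,0],[0,0,0]]
    - [0.45,[0,0,0],[0,0,0]]
    - [0.45,[0,0,0],[0,0,0]]
    - [0.45,[0,0,0],[0,0,0]]
    - [0.45,[0,0,0.01],[0,0,0]]
    - [0.45,[0,0,0.02],[0,0,0]]
    - [0.45,[0,0,0.02],[0,0,0]]
    - [0.45,[-0.02,0.01,0.01],[0,0,0]]
    - [0.45,[-0.02,0.03,0],[0,0,0]]
    - [0.45,[-0.02,0.03,0],[0,0,0]]
    - [0.45,[-0.01,0.03,0],[0,0,0]]
    - [0.45,[-0.01,0.03,0],[0,0,0]]
    - [0.45,[-0.01,0.03,0],[0,0,0]]
    - [0.45,[0,0.01,0],[0,0,0]]

```text
time: 6.17
tcp_pos: [0.5474, 0.0183, 0.3832]
ee_rot: [0.72, 0.694, 0.001, 0.001]
contact_force: [0.0, 1.1, 0.5]
grip_width: 0.039
grasp_force: 0.0
```

apply_moves:
  targets:
    - [0.8,[0,0,-0.01],[0,0,6.5]]
    - [0.8,[0,0,-0.01],[0,0,6.5]]
    - [0.8,[0,0,-0.01],[0,0,6.5]]
    - [0.8,[0,0,-0.01],[0,0,6.5]]
    - [0.8,[0,0,-0.01],[0,0,6.5]]
    - [0.8,[0,0,-0.01],[0,0,6.5]]
    - [0.8,[0,0,-0.01],[0,0,6.5]]
    - [0.8,[0,0,0],[0,0,6.5]]
    - [0.8,[0,0,0],[0,0,6.5]]
    - [0.8,[0,0,0],[0,0,6.5]]
    - [0.8,[0,0,0],[0,0,6.5]]
    - [0.8,[0,0,0],[0,0,6.5]]
    - [0.8,[0,0,0],[0,0,6.5]]
    - [0.8,[0,0,0],[7,0,0]]
    - [0.8,[0,0,0],[7,0,0]]
    - [0.8,[0,0,0],[7,0,0]]
    - [0.8,[0,0,0],[7,0,0]]
    - [0.8,[0,0,0],[7,0,0]]
    - [0.8,[0,0,0],[7,0,0]]

```text
time: 7.75
tcp_pos: [0.55, 0.0117, 0.313]
ee_rot: [0.065, 0.931, 0.36, -0.023]
contact_force: [0.1, 0.0, -0.3]
grip_width: 0.0693
grasp_force: 0.0
```

Run:
```python
from h import *
st(); a=cv2.resize(grab('side')['pixels'][0:360],None,fx=.9,fy=.9);b=cv2.resize(grab('top')['pixels'][60:320,150:450],None,fx=1.2,fy=1.2)
h=max(a.shape[0],b.shape[0]);p=lambda i:cv2.copyMakeBorder(i,0,h-i.shape[0],0,0,0)
c=np.hstack([p(a),p(b)]); s=800/c.shape[1];cv2.imwrite('pics/r1.png',cv2.resize(c,None,fx=s,fy=s))
```

```text
t 7.75 tcp [0.55   0.0117 0.313 ] yaw_y 79.3 z [ 0.004  0.672 -0.74 ] j [ 0.92  0.36 -0.77  1.54 -0.48  1.48  1.67] w 0.0693 gf 0.0 F [ 0.1  0.  -0.3]
```

View pics/r1.png

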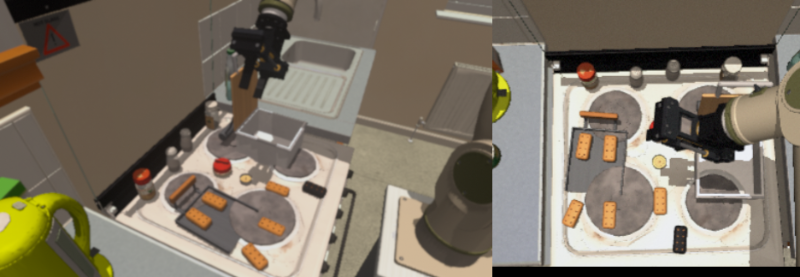

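The rehearsal reached the full pour pose, and the lid stands open. Next I undo the turn and go over the middle stray.

apply_moves:
  targets:
    - [1.0,[0,0,0],[-7,0,0]]
    - [1.0,[0,0,0],[-7,0,0]]
    - [1.0,[0,0,0],[-7,0,0]]
    - [1.0,[0,0,0],[-7,0,0]]
    - [1.0,[0,0,0],[-7,0,0]]
    - [1.0,[0,0,0],[-7,0,0]]
    - [1.0,[-0.0075,0.001,-0.013],[0,0,-6.5]]
    - [1.0,[-0.0075,0.001,-0.013],[0,0,-6.5]]
    - [1.0,[-0.0075,0.001,-0.013],[0,0,-6.5]]
    - [1.0,[-0.0075,0.001,-0.013],[0,0,-6.5]]
    - [1.0,[-0.0075,0.001,-0.013],[0,0,-6.5]]
    - [1.0,[-0.0075,0.001,-0.013],[0,0,-6.5]]
    - [1.0,[-0.0075,0.001,-0.013],[0,0,-6.5]]
    - [1.0,[-0.0075,0.001,-0.013],[0,0,-6.5]]
    - [1.0,[-0.0075,0.001,-0.013],[0,0,-6.5]]
    - [1.0,[-0.0075,0.001,-0.013],[0,0,-6.5]]
    - [1.0,[-0.0075,0.001,-0.013],[0,0,-6.5]]
    - [1.0,[-0.0075,0.001,-0.013],[0,0,-6.5]]
    - [1.0,[-0.006,0,-0.013],[0,0,-6.5]]
    - [1.0,[0,0,0],[0,0,0]]

```text
time: 9.52
tcp_pos: [0.4523, 0.0258, 0.1419]
ee_rot: [0.723, 0.691, -0.001, 0.001]
contact_force: [-0.7, 0.6, -0.3]
grip_width: 0.0874
grasp_force: 0.0
```

Run:
```python
from h import *
st(); 
f=grab('side')
for r in rusks(f,roi=(215,400,225,360)): print(np.round(r,3))
print(pix(f,[[.454,.024,.024],[.422,.155,.024],[.429,.249,.024]]))
f=grab('wrist','w2.png'); print(pix(f,[[.454,.024,.024],[.422,.155,.024],[.429,.249,.024]]))
for r in rusks(f,roi=(0,640,0,240)): print(np.round(r,3))
```

```text
t 9.52 tcp [0.4523 0.0258 0.1419] yaw_y -2.6 z [ 0.    -0.004 -1.   ] j [ 0.51  0.08 -0.68  1.98  0.06  1.1  -0.25] w 0.0874 gf 0.0 F [-0.7  0.6 -0.3]
[ 3.30863e+02  4.25000e-01  2.54000e-01  6.99940e+01  3.43800e+01
 -2.52250e+01]
[ 3.52738e+02  4.19000e-01  1.59000e-01  6.84900e+01  3.56050e+01
 -4.16500e+00]
[ 2.57495e+02  6.04000e-01  2.16000e-01  7.26870e+01  3.52430e+01
 -1.04460e+01]
[ 2.77988e+02  5.95000e-01  1.47000e-01  7.12360e+01  3.70200e+01
 -4.09200e+00]
[ 3.56742e+02  4.53000e-01  2.70000e-02  6.36040e+01  2.49900e+01
 -1.18340e+01]
[2.36224e+02 7.03000e-01 1.44000e-01 1.07282e+02 1.50920e+01 8.46050e+01]
[[359.40754227 242.4741125 ]
 [351.78797132 291.88608373]
 [329.68286744 329.6637454 ]]
[[320.12964213 198.78378105]
 [277.19195698  54.67865899]
 [277.1496948  -74.97888576]]
[ 3.19112e+02  4.53000e-01  2.30000e-02  6.51350e+01  2.68280e+01
 -2.26800e+00]
[ 2.76886e+02  4.21000e-01  1.52000e-01  6.65280e+01  3.17700e+01
 -3.75300e+00]
[ 4.7764e+02  5.9600e-01  1.5000e-01  7.0539e+01  3.3098e+01 -4.8640e+00]
[6.11083e+02 7.15000e-01 1.60000e-01 6.36380e+01 1.52580e+01 8.32220e+01]
```

apply_moves:
  targets:
    - [1.0,[0.001,-0.002,-0.02],[0,0,0]]
    - [1.0,[0,0,-0.02],[0,0,0]]
    - [1.0,[0,0,-0.02],[0,0,0]]
    - [1.0,[0,0,-0.02],[0,0,0]]
    - [1.0,[0,0,-0.02],[0,0,0]]
    - [1.0,[0,0,-0.014],[0,0,0]]
    - [1.0,[0,0,-0.01],[0,0,0]]
    - [0.6,[0,0,0],[0,0,0]]
    - [0.6,[0,0,0],[0,0,0]]
    - [0.6,[0,0,0],[0,0,0]]
    - [0.6,[0,0,0],[0,0,0]]
    - [0.6,[0,0,0.02],[0,0,0]]
    - [0.6,[0,0,0.02],[0,0,0]]
    - [0.6,[0,0,0.02],[0,0,0]]
    - [0.6,[0,0,0.02],[0,0,0]]
  grip_force: 12

```text
time: 10.87
tcp_pos: [0.4548, 0.0232, 0.1001]
ee_rot: [0.722, 0.692, 0.0, 0.001]
contact_force: [0.5, 0.3, -0.0]
grip_width: 0.0696
grasp_force: 12.0
```

apply_moves:
  targets:
    - [0.6,[0.006,0.015,0],[0,0,-0.4]]
    - [0.6,[0.006,0.015,0],[0,0,-0.4]]
    - [0.6,[0.006,0.015,0],[0,0,-0.4]]
    - [0.6,[0.006,0.015,0],[0,0,-0.4]]
    - [0.6,[0.006,0.015,0],[0,0,-0.4]]
    - [0.6,[0.006,0.015,0],[0,0,-0.4]]
    - [0.6,[0.006,0.015,0],[0,0,-0.4]]
    - [0.6,[0.005,0.015,0],[0,0,-0.2]]
    - [0.6,[0,0,-0.02],[0,0,0]]
    - [0.6,[0,0,-0.02],[0,0,0]]
    - [0.6,[0,0,-0.015],[0,0,0]]
    - [0.6,[0,0,-0.01],[0,0,0]]
    - [0.6,[0,0,-0.001],[0,0,0]]
    - [0.88,[0,0,0],[0,0,0]]
    - [0.88,[0,0,0],[0,0,0]]
    - [0.88,[0,0,0.01],[0,0,0]]
    - [0.88,[0,0,0.02],[0,0,0]]
    - [1.0,[0,0,0.03],[0,0,0]]
    - [1.0,[0,0,0.03],[0,0,0]]

```text
time: 12.45
tcp_pos: [0.5011, 0.1433, 0.1245]
ee_rot: [0.74, 0.673, 0.0, -0.0]
contact_force: [1.1, -0.5, -0.1]
grip_width: 0.0833
grasp_force: 0.0
```

Run:
```python
from h import *
st(); 
f=grab('wrist','w3.png')
for z in(.024,.036):
  for r in rusks(f,z,roi=(0,640,0,240)): print(np.round(r,3))
f=grab('side')
for r in rusks(f,roi=(215,400,225,360)): print(np.round(r,3))
```

```text
t 12.45 tcp [0.5011 0.1433 0.1245] yaw_y -5.5 z [-0.  0. -1.] j [ 0.28  0.28 -0.73  1.83  0.21  1.11 -0.62] w 0.0833 gf 0.0 F [ 1.1 -0.5 -0.1]
[ 3.20132e+02  5.02000e-01  1.38000e-01  6.85540e+01  3.03940e+01
 -7.53300e+00]
[ 2.31343e+02  4.22000e-01  1.55000e-01  6.58290e+01  3.07990e+01
 -3.50900e+00]
[ 4.22874e+02  5.95000e-01  1.47000e-01  7.03650e+01  3.39490e+01
 -5.34200e+00]
[5.50123e+02 7.11000e-01 1.63000e-01 1.19465e+02 1.55260e+01 8.37320e+01]
[ 4.31219e+02  6.04000e-01  2.18000e-01  7.12140e+01  3.36190e+01
 -1.08470e+01]
[221.884   0.43    0.247  66.872  31.495 -25.401]
[ 3.20132e+02  5.02000e-01  1.42000e-01  6.52750e+01  2.89400e+01
 -7.53300e+00]
[ 2.31343e+02  4.26000e-01  1.58000e-01  6.26810e+01  2.93260e+01
 -3.51000e+00]
[ 4.22874e+02  5.91000e-01  1.51000e-01  6.70000e+01  3.23250e+01
 -5.34200e+00]
[5.50123e+02 7.02000e-01 1.66000e-01 1.13752e+02 1.47830e+01 8.37320e+01]
[ 4.31219e+02  5.99000e-01  2.18000e-01  6.78080e+01  3.20110e+01
 -1.08470e+01]
[221.884   0.433   0.246  63.674  29.988 -25.401]
[ 3.30852e+02  4.25000e-01  2.54000e-01  7.02720e+01  3.42910e+01
 -2.60160e+01]
[ 3.55435e+02  4.18000e-01  1.59000e-01  6.64880e+01  3.40480e+01
 -4.70200e+00]
[ 2.57499e+02  6.04000e-01  2.16000e-01  7.27440e+01  3.58300e+01
 -1.04300e+01]
[ 3.16497e+02  5.06000e-01  1.38000e-01  6.80680e+01  2.94460e+01
 -1.27390e+01]
[ 2.76333e+02  5.96000e-01  1.46000e-01  7.04350e+01  3.71930e+01
 -5.41900e+00]
[2.36203e+02 7.03000e-01 1.44000e-01 1.07282e+02 1.50920e+01 8.46050e+01]
```

View pics/w3.png

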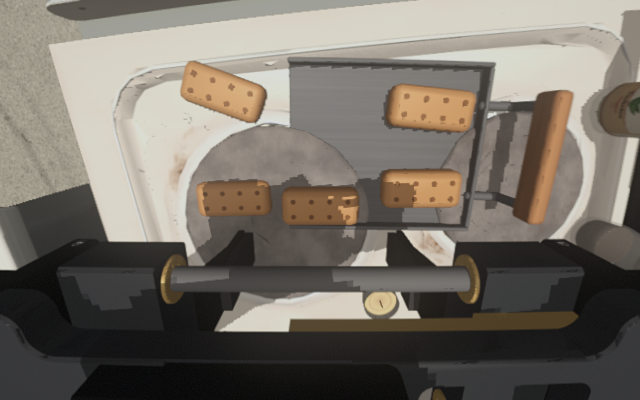

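The first stray lies on the tray at (320,205). Its front end is too close to the next stray at (233,198) for a finger to fit between them. So I pinch that one crosswise and set it by the left lip.

apply_moves:
  targets:
    - [0.75,[-0.006,0.001,0],[0,0,7]]
    - [0.75,[-0.006,0.001,0],[0,0,7]]
    - [0.75,[-0.006,0.001,0],[0,0,7]]
    - [0.75,[-0.006,0.001,0],[0,0,7]]
    - [0.75,[-0.006,0.001,0],[0,0,7]]
    - [0.75,[-0.006,0.001,0],[0,0,7]]
    - [0.75,[-0.006,0.001,0],[0,0,7]]
    - [0.75,[-0.006,0.001,0],[0,0,7]]
    - [0.75,[-0.006,0.001,0],[0,0,7]]
    - [0.75,[-0.006,0.001,0],[0,0,7]]
    - [0.75,[-0.006,0.001,0],[0,0,7]]
    - [0.75,[-0.006,0.001,0],[0,0,7]]
    - [0.75,[-0.006,0,0],[0,0,7]]
    - [0.75,[0,0,0],[0,0,0]]

```text
time: 13.72
tcp_pos: [0.4228, 0.1552, 0.1229]
ee_rot: [0.036, 0.999, -0.001, 0.0]
contact_force: [0.8, -0.1, 0.2]
grip_width: 0.0649
grasp_force: 0.0
```

Run:
```python
from h import *
st(); 
f=grab('wrist')
for r in rusks(f,.024,roi=(0,640,0,240)): print(np.round(r,3))
print()
f=grab('side')
for r in rusks(f,roi=(215,400,225,360)): print(np.round(r,3))
```

```text
t 13.72 tcp [0.4228 0.1552 0.1229] yaw_y 85.9 z [ 0.001 -0.001 -1.   ] j [ 0.52  0.15 -1.02  2.    0.15  1.07  0.94] w 0.0649 gf 0.0 F [ 0.8 -0.1  0.2]
[ 3.19606e+02  4.20000e-01  1.54000e-01  6.48960e+01  3.10760e+01
 -4.08800e+00]
[ 4.2117e+02  4.2500e-01  2.4500e-01  6.6318e+01  3.1630e+01 -2.4219e+01]

[ 3.31106e+02  4.25000e-01  2.54000e-01  6.90800e+01  3.39200e+01
 -2.37200e+01]
[ 3.50957e+02  4.20000e-01  1.59000e-01  6.62400e+01  3.49000e+01
 -3.67100e+00]
[ 2.57473e+02  6.04000e-01  2.16000e-01  7.28030e+01  3.58350e+01
 -1.04210e+01]
[ 3.18492e+02  5.03000e-01  1.39000e-01  7.14350e+01  3.69680e+01
 -4.83300e+00]
[ 2.78024e+02  5.95000e-01  1.47000e-01  7.20910e+01  3.76680e+01
 -4.23700e+00]
[2.36192e+02 7.02000e-01 1.44000e-01 1.07321e+02 1.59640e+01 8.36310e+01]
```

Aligned: go down 0.096, grip and lift.

apply_moves:
  targets:
    - [0.75,[-0.001,0,-0.02],[0,0,0]]
    - [0.75,[0,0,-0.02],[0,0,0]]
    - [0.75,[0,0,-0.02],[0,0,0]]
    - [0.75,[0,0,-0.02],[0,0,0]]
    - [0.75,[0,0,-0.01],[0,0,0]]
    - [0.75,[0,0,-0.006],[0,0,0]]
    - [0.3,[0,0,0],[0,0,0]]
    - [0.3,[0,0,0],[0,0,0]]
    - [0.3,[0,0,0],[0,0,0]]
    - [0.3,[0,0,0],[0,0,0]]
    - [0.3,[0,0,0],[0,0,0]]
    - [0.3,[0,0,0.02],[0,0,0]]
    - [0.3,[0,0,0.02],[0,0,0]]
    - [0.3,[0,0,0.02],[0,0,0]]
    - [0.3,[0,0,0.01],[0,0,0]]

```text
time: 15.07
tcp_pos: [0.4234, 0.1556, 0.0986]
ee_rot: [0.039, 0.999, 0.0, 0.001]
contact_force: [0.1, 0.9, 1.1]
grip_width: 0.027
grasp_force: 0.0
```

Run:
```python
from h import *
st(); 
f=grab('wrist')
for r in rusks(f,.024,roi=(0,640,0,300)): print(np.round(r,3))
f2=grab('side')
for r in rusks(f2,roi=(215,400,225,360)): print(np.round(r,3))
a=cv2.resize(f['pixels'][:,100:560],None,fx=.8,fy=.8); b=cv2.resize(f2['pixels'][220:360,220:420],None,fx=2,fy=2)
h=max(a.shape[0],b.shape[0]);p=lambda i:cv2.copyMakeBorder(i,0,h-i.shape[0],0,0,0)
cv2.imwrite('pics/m1.png',np.hstack([p(a),p(b)]))
```

```text
t 15.07 tcp [0.4234 0.1556 0.0986] yaw_y 85.5 z [ 0.003  0.    -1.   ] j [ 0.5   0.2  -1.01  2.02  0.2   1.02  0.89] w 0.0270 gf 0.0 F [0.1 0.9 1.1]
[3.1242e+02 5.0300e-01 1.4100e-01 3.3267e+01 7.5310e+00 8.5570e+01]
[ 3.18284e+02  4.19000e-01  1.53000e-01  6.47330e+01  2.92940e+01
 -4.47700e+00]
[ 4.31596e+02  4.25000e-01  2.46000e-01  6.66940e+01  3.18040e+01
 -2.39080e+01]
[ 3.31183e+02  4.25000e-01  2.54000e-01  6.90800e+01  3.39200e+01
 -2.37200e+01]
[ 3.53035e+02  4.20000e-01  1.59000e-01  6.59440e+01  2.64520e+01
 -3.81000e+00]
[ 2.57429e+02  6.04000e-01  2.16000e-01  7.27580e+01  3.62960e+01
 -9.95100e+00]
[ 3.13546e+02  5.03000e-01  1.39000e-01  7.01410e+01  3.58740e+01
 -5.97300e+00]
[ 2.78049e+02  5.95000e-01  1.47000e-01  7.20910e+01  3.76680e+01
 -4.23700e+00]
[2.36141e+02 7.02000e-01 1.44000e-01 1.07321e+02 1.59640e+01 8.36310e+01]
```

View pics/m1.png

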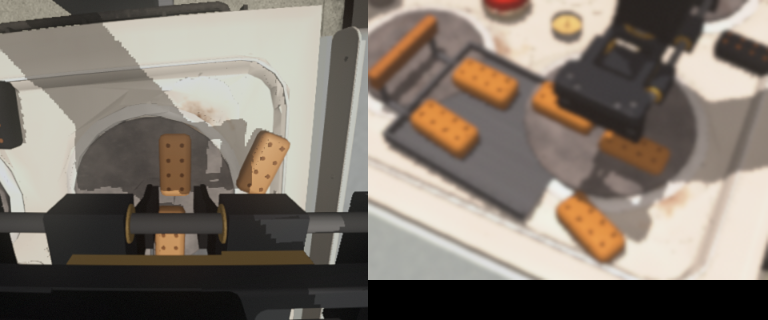

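The rusk has not moved. The pads only brushed its rounded top edge, so I regrip deeper.

apply_moves:
  targets:
    - [0.75,[-0.002,-0.001,0],[0,0,0]]
    - [0.75,[0,0,0],[0,0,0]]
    - [0.75,[0,0,-0.02],[0,0,0]]
    - [0.75,[0,0,-0.02],[0,0,0]]
    - [0.75,[0,0,-0.02],[0,0,0]]
    - [0.75,[0,0,-0.013],[0,0,0]]
    - [0.75,[0,0,-0.006],[0,0,0]]
    - [0.2,[0,0,0],[0,0,0]]
    - [0.2,[0,0,0],[0,0,0]]
    - [0.2,[0,0,0],[0,0,0]]
    - [0.2,[0,0,0],[0,0,0]]
    - [0.2,[0,0,0],[0,0,0]]
    - [0.2,[0,0,0.02],[0,0,0]]
    - [0.2,[0,0,0.02],[0,0,0]]
    - [0.2,[0,0,0.02],[0,0,0]]
    - [0.2,[0,0,0.01],[0,0,0]]

```text
time: 16.5
tcp_pos: [0.4215, 0.1545, 0.0896]
ee_rot: [0.039, 0.999, 0.0, 0.001]
contact_force: [0.6, 0.4, -0.6]
grip_width: 0.0336
grasp_force: 12.0
```

apply_moves:
  targets:
    - [0.2,[0.01,0.0066,0],[0,0,-0.1]]
    - [0.2,[0.01,0.0066,0],[0,0,-0.1]]
    - [0.2,[0.01,0.0066,0],[0,0,-0.1]]
    - [0.2,[0.01,0.0066,0],[0,0,-0.1]]
    - [0.2,[0.01,0.0066,0],[0,0,-0.1]]
    - [0.2,[0.01,0.0066,0],[0,0,-0.1]]
    - [0.2,[0.01,0.0066,0],[0,0,-0.1]]
    - [0.2,[0.01,0.0066,0],[0,0,-0.1]]
    - [0.2,[0.01,0.0066,0],[0,0,-0.1]]
    - [0.2,[0.014,0.0066,0],[0,0,-0.1]]
    - [0.2,[0,0,-0.015],[0,0,0]]
    - [0.2,[0,0,-0.015],[0,0,0]]
    - [0.2,[0,0,-0.015],[0,0,0]]
    - [0.2,[0,0,-0.01],[0,0,0]]
    - [0.2,[0,0,-0.001],[0,0,0]]
    - [0.46,[0,0,0],[0,0,0]]
    - [0.46,[0,0,0],[0,0,0]]
    - [0.46,[0,0,0.02],[0,0,0]]
    - [0.46,[0,0,0.03],[0,0,0]]
    - [0.46,[0,0,0.03],[0,0,0]]

```text
time: 18.17
tcp_pos: [0.5233, 0.2195, 0.111]
ee_rot: [0.048, 0.999, -0.0, -0.001]
contact_force: [0.9, -0.5, 1.7]
grip_width: 0.0396
grasp_force: 0.0
```

Run:
```python
from h import *
st(); 
f=grab('wrist')
for r in rusks(f,.024,roi=(0,640,0,240)): print(np.round(r,3))
print()
f=grab('side')
for r in rusks(f,roi=(215,400,225,360)): print(np.round(r,3))
```

```text
t 18.17 tcp [0.5233 0.2195 0.111 ] yaw_y 84.5 z [-0.003 -0.001 -1.   ] j [ 0.26  0.47 -0.92  1.72  0.4   1.16  0.71] w 0.0396 gf 0.0 F [ 0.9 -0.5  1.7]
[ 3.20198e+02  5.23000e-01  2.18000e-01  5.81040e+01  2.75940e+01
 -5.35800e+00]
[ 2.24494e+02  5.02000e-01  1.37000e-01  6.57770e+01  2.78260e+01
 -6.17100e+00]
[ 3.45664e+02  4.28000e-01  2.47000e-01  6.65600e+01  3.16220e+01
 -2.51240e+01]

[ 3.30772e+02  4.25000e-01  2.54000e-01  7.07690e+01  3.42230e+01
 -2.65930e+01]
[ 2.89572e+02  5.29000e-01  2.15000e-01  6.56280e+01  2.78950e+01
 -2.01400e+00]
[ 2.55313e+02  6.04000e-01  2.26000e-01  7.03340e+01  1.68960e+01
 -8.34600e+00]
[ 3.21432e+02  5.00000e-01  1.39000e-01  5.57200e+01  2.20180e+01
 -6.19700e+00]
[2.36203e+02 7.03000e-01 1.44000e-01 1.07282e+02 1.50920e+01 8.46050e+01]
```

apply_moves:
  targets:
    - [0.75,[-0.0095,0.0028,0],[0,0,-2]]
    - [0.75,[-0.0095,0.0028,0],[0,0,-2]]
    - [0.75,[-0.0095,0.0028,0],[0,0,-2]]
    - [0.75,[-0.0095,0.0028,0],[0,0,-2]]
    - [0.75,[-0.0095,0.0028,0],[0,0,-2]]
    - [0.75,[-0.0095,0.0028,0],[0,0,-2]]
    - [0.75,[-0.0095,0.0028,0],[0,0,-2]]
    - [0.75,[-0.0095,0.0028,0],[0,0,-2]]
    - [0.75,[-0.0095,0.0028,0],[0,0,-2]]
    - [0.75,[-0.0095,0.0028,0],[0,0,-1.5]]
    - [0.75,[0,0,-0.02],[0,0,0]]
    - [0.75,[0,0,-0.02],[0,0,0]]
    - [0.75,[0,0,0],[0,0,0]]

```text
time: 19.35
tcp_pos: [0.4273, 0.2463, 0.0678]
ee_rot: [0.216, 0.976, -0.002, -0.002]
contact_force: [-1.1, -1.4, -0.8]
grip_width: 0.0654
grasp_force: 0.0
```

Run:
```python
from h import *
st(); 
f=grab('wrist')
for r in rusks(f,.024,roi=(0,640,0,240)): print(np.round(r,3))
```

```text
t 19.35 tcp [0.4273 0.2463 0.0678] yaw_y 65.0 z [-0.005 -0.003 -1.   ] j [ 0.19  0.35 -0.91  1.94  0.33  1.01  0.26] w 0.0654 gf 0.0 F [-1.1 -1.4 -0.8]
[ 3.23739e+02  4.18000e-01  2.54000e-01  4.44190e+01  2.83590e+01
 -2.38600e+01]
```

apply_moves:
  targets:
    - [0.75,[0,0.001,-0.02],[0,0,0]]
    - [0.75,[0,0,-0.02],[0,0,0]]
    - [0.75,[0,0,-0.008],[0,0,0]]
    - [0.2,[0,0,0],[0,0,0]]
    - [0.2,[0,0,0],[0,0,0]]
    - [0.2,[0,0,0],[0,0,0]]
    - [0.2,[0,0,0],[0,0,0]]
    - [0.2,[0,0,0],[0,0,0]]
    - [0.2,[0,0,0.02],[0,0,0]]
    - [0.2,[-0.007,-0.008,0.01],[0,0,4]]
    - [0.2,[-0.007,-0.008,0],[0,0,4]]
    - [0.2,[-0.007,-0.008,0],[0,0,4]]
    - [0.2,[-0.007,-0.008,0],[0,0,4]]
    - [0.2,[-0.007,-0.008,-0.01],[0,0,4]]
    - [0.2,[0,0,-0.018],[0,0,0]]
    - [0.2,[0,0,0],[0,0,0]]

```text
time: 20.73
tcp_pos: [0.3935, 0.2077, 0.0238]
ee_rot: [0.044, 0.999, -0.001, -0.001]
contact_force: [-0.8, -0.5, -1.1]
grip_width: 0.0174
grasp_force: 0.0
```

apply_moves:
  targets:
    - [0.5,[0,0,0.03],[0,0,0]]
    - [0.75,[0,0,0.03],[0,0,0]]
    - [0.75,[0,0,0.03],[0,0,0]]
    - [0.75,[-0.02,-0.03,0.01],[0,0,0]]
    - [0.75,[-0.02,-0.03,0.01],[0,0,0]]

```text
time: 21.15
tcp_pos: [0.3598, 0.1583, 0.1349]
ee_rot: [0.041, 0.999, 0.001, -0.0]
contact_force: [-0.7, -1.6, 0.4]
grip_width: 0.0432
grasp_force: 0.0
```

Run:
```python
from h import *
st(); 
f=grab('wrist')
for r in rusks(f,.024,roi=(0,640,0,240)): print(np.round(r,3))
print()
f2=grab('side')
for r in rusks(f2,roi=(215,400,225,360)): print(np.round(r,3))
a=cv2.resize(f['pixels'][:250,100:600],None,fx=.8,fy=.8); b=cv2.resize(f2['pixels'][220:360,220:420],None,fx=2,fy=2)
h=max(a.shape[0],b.shape[0]);p=lambda i:cv2.copyMakeBorder(i,0,h-i.shape[0],0,0,0)
cv2.imwrite('pics/m2.png',np.hstack([p(a),p(b)]))
```

```text
t 21.15 tcp [0.3598 0.1583 0.1349] yaw_y 85.2 z [ 0.     0.002 -1.   ] j [ 0.63 -0.1  -1.08  2.11 -0.1   1.08  1.08] w 0.0432 gf 0.0 F [-0.7 -1.6  0.4]
[4.19394e+02 3.99000e-01 2.53000e-01 3.39450e+01 1.81960e+01 8.50310e+01]

[ 3.30841e+02  4.25000e-01  2.54000e-01  7.07690e+01  3.42230e+01
 -2.65930e+01]
[ 2.74993e+02  5.66000e-01  2.18000e-01  1.49791e+02  4.36210e+01
 -2.26700e+00]
[ 3.18688e+02  5.03000e-01  1.39000e-01  7.17090e+01  3.78080e+01
 -5.94200e+00]
[ 2.78033e+02  5.95000e-01  1.47000e-01  7.25490e+01  3.77530e+01
 -4.45500e+00]
[2.36141e+02 7.02000e-01 1.44000e-01 1.07321e+02 1.59640e+01 8.36310e+01]
```

View pics/m2.png

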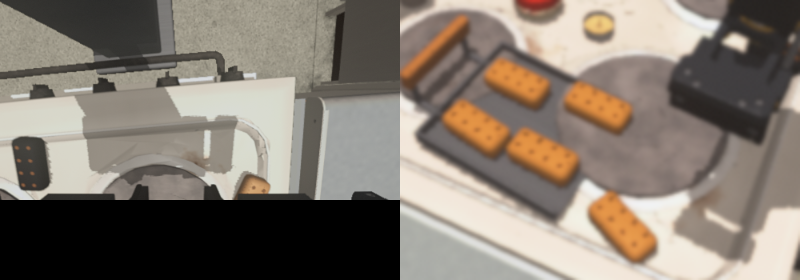

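The last stray is unmoved at about (.427,.249) and four rusks are on the tray. I grip deeper this time.

apply_moves:
  targets:
    - [0.75,[0.0068,0.009,0],[0,0,-2]]
    - [0.75,[0.0068,0.009,0],[0,0,-2]]
    - [0.75,[0.0068,0.009,0],[0,0,-2]]
    - [0.75,[0.0068,0.009,0],[0,0,-2]]
    - [0.75,[0.0068,0.009,0],[0,0,-2]]
    - [0.75,[0.0068,0.009,0],[0,0,-2]]
    - [0.75,[0.0068,0.009,0],[0,0,-2]]
    - [0.75,[0.0068,0.009,0],[0,0,-2]]
    - [0.75,[0.0068,0.009,0],[0,0,-2]]
    - [0.75,[0.0068,0.009,0],[0,0,-2]]
    - [0.75,[0,0,-0.03],[0,0,0]]
    - [0.75,[0,0,-0.03],[0,0,0]]
    - [0.75,[0,0,-0.03],[0,0,0]]
    - [0.75,[0,0,-0.02],[0,0,0]]
    - [0.75,[0,0,-0.01],[0,0,0]]
    - [0.2,[0,0,0],[0,0,0]]
    - [0.2,[0,0,0],[0,0,0]]
    - [0.2,[0,0,0],[0,0,0]]
    - [0.2,[0,0,0],[0,0,0]]
    - [0.2,[0,0,0],[0,0,0]]

```text
time: 22.92
tcp_pos: [0.4281, 0.2465, 0.0137]
ee_rot: [0.216, 0.976, -0.0, -0.0]
contact_force: [-0.2, 0.7, -0.9]
grip_width: 0.0397
grasp_force: 0.0
```

apply_moves:
  targets:
    - [0.2,[0,0,0],[0,0,0]]
    - [0.2,[0,0,0],[0,0,0]]
    - [0.2,[0,0,0],[0,0,0]]
    - [0.2,[0,0,0],[0,0,0]]

```text
time: 23.25
tcp_pos: [0.428, 0.2464, 0.0136]
ee_rot: [0.216, 0.976, -0.0, -0.0]
contact_force: [-0.8, 0.4, 5.4]
grip_width: 0.034
grasp_force: 12.0
```

apply_moves:
  targets:
    - [0.2,[0,0,0.015],[0,0,0]]
    - [0.2,[0,0,0.015],[0,0,0]]
    - [0.2,[-0.007,-0.008,0],[0,0,4]]
    - [0.2,[-0.007,-0.008,0],[0,0,4]]
    - [0.2,[-0.007,-0.008,0],[0,0,4]]
    - [0.2,[-0.007,-0.008,0],[0,0,4]]
    - [0.2,[-0.007,-0.008,0],[0,0,4]]
    - [0.2,[0,0,-0.015],[0,0,0]]
    - [0.2,[0,0,-0.013],[0,0,0]]
    - [0.2,[0,0,0],[0,0,0]]
    - [0.55,[0,0,0],[0,0,0]]
    - [0.55,[0,0,0],[0,0,0]]
    - [0.55,[0,0,0],[0,0,0]]
    - [1.0,[0,0,0.025],[0,0,0]]
    - [1.0,[0,0,0.03],[0,0,0]]
    - [1.0,[0,0,0.03],[0,0,0]]

```text
time: 24.58
tcp_pos: [0.3919, 0.2066, 0.1013]
ee_rot: [0.043, 0.999, -0.0, -0.001]
contact_force: [1.0, 0.3, 1.6]
grip_width: 0.0605
grasp_force: 0.0
```

apply_moves:
  targets:
    - [1.0,[0,0,0],[0,0,-7]]
    - [1.0,[0,0,0],[0,0,-7]]
    - [1.0,[0,0,0],[0,0,-7]]
    - [1.0,[0,0,0],[0,0,-7]]
    - [1.0,[0,0,0],[0,0,-7]]
    - [1.0,[0,0,0],[0,0,-7]]
    - [1.0,[0,0,0],[0,0,-7]]
    - [1.0,[0,0,0],[0,0,-7]]
    - [1.0,[0,0,0],[0,0,-7]]
    - [1.0,[0,0,0],[0,0,-7]]
    - [1.0,[0,0,0],[0,0,-7]]
    - [1.0,[0,0,0],[0,0,-7]]
    - [1.0,[0,0,0],[0,0,-6]]
    - [1.0,[0,0,0],[0,0,0]]

```text
time: 25.75
tcp_pos: [0.3927, 0.2065, 0.1007]
ee_rot: [0.739, 0.674, 0.0, -0.001]
contact_force: [-0.2, -0.2, -0.1]
grip_width: 0.0869
grasp_force: 0.0
```

Run:
```python
from h import *
st(); 
f=grab('wrist','w5.png')
for r in rusks(f,.024,roi=(0,640,0,240)): print(np.round(r,3))
print()
f2=grab('side')
for r in rusks(f2,roi=(215,400,225,360)): print(np.round(r,3))
```

```text
t 25.75 tcp [0.3927 0.2065 0.1007] yaw_y -5.2 z [-0.     0.001 -1.   ] j [ 0.34  0.16 -0.97  2.04  0.15  1.02 -0.79] w 0.0869 gf 0.0 F [-0.2 -0.2 -0.1]
[ 3.18129e+02  3.92000e-01  2.06000e-01  6.49350e+01  2.63080e+01
 -8.19500e+00]
[ 4.81927e+02  5.29000e-01  2.17000e-01  7.14610e+01  3.31060e+01
 -5.25400e+00]
[ 5.7433e+02  6.0800e-01  2.1600e-01  7.2648e+01  3.3573e+01 -1.0646e+01]

[ 3.5847e+02  3.8900e-01  2.0800e-01  6.8243e+01  3.1711e+01 -4.4980e+00]
[ 2.74983e+02  5.65000e-01  2.18000e-01  1.50205e+02  4.37200e+01
 -2.26700e+00]
[ 3.16142e+02  5.05000e-01  1.46000e-01  6.61320e+01  2.38140e+01
 -5.94400e+00]
[ 2.77997e+02  5.95000e-01  1.47000e-01  7.24690e+01  3.87780e+01
 -4.08400e+00]
[2.36285e+02 7.02000e-01 1.44000e-01 1.07321e+02 1.62520e+01 8.36310e+01]
```

View pics/w5.png

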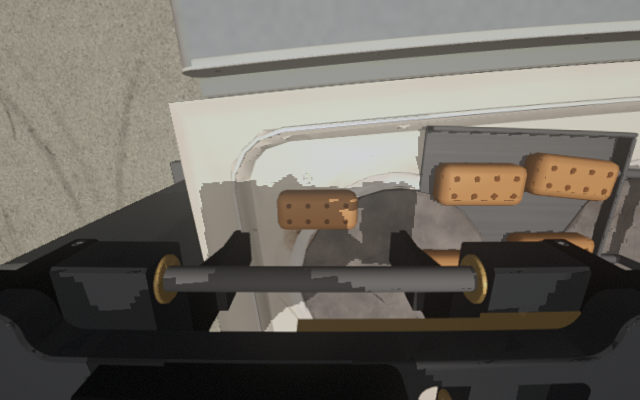

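apply_moves:
  targets:
    - [1.0,[0,0,-0.03],[0,0,0]]
    - [1.0,[0,0,-0.03],[0,0,0]]
    - [1.0,[0,0,-0.015],[0,0,0]]
    - [1.0,[0,0,-0.008],[0,0,0]]
    - [0.6,[0,0,0],[0,0,0]]
    - [0.6,[0,0,0],[0,0,0]]
    - [0.6,[0,0,0],[0,0,0]]
    - [0.6,[0,0,0],[0,0,0]]
    - [0.6,[0,0,0],[0,0,0]]
    - [0.6,[0,0,0],[0,0,0]]
    - [0.6,[0,0,0.02],[0,0,0]]
    - [0.6,[0,0,0.02],[0,0,0]]
    - [0.6,[0,0,0.02],[0,0,0]]

```text
time: 26.93
tcp_pos: [0.3925, 0.2064, 0.0783]
ee_rot: [0.737, 0.676, 0.0, -0.001]
contact_force: [-0.1, 0.8, -0.1]
grip_width: 0.0696
grasp_force: 12.0
```

apply_moves:
  targets:
    - [0.6,[0.0112,-0.0026,0],[0,0,0]]
    - [0.6,[0.0112,-0.0026,0],[0,0,0]]
    - [0.6,[0.0112,-0.0026,0],[0,0,0]]
    - [0.6,[0.0112,-0.0026,0],[0,0,0]]
    - [0.6,[0.0112,-0.0026,0],[0,0,0]]
    - [0.6,[0.0112,-0.0026,0],[0,0,0]]
    - [0.6,[0.0112,-0.0026,0],[0,0,0]]
    - [0.6,[0.0112,-0.0026,0],[0,0,0]]
    - [0.6,[0.0112,-0.0026,0],[0,0,0]]
    - [0.6,[0.0112,-0.0026,0],[0,0,0]]
    - [0.6,[0,0,0],[0,0,0]]

```text
time: 27.85
tcp_pos: [0.5069, 0.1793, 0.0771]
ee_rot: [0.738, 0.675, 0.0, -0.001]
contact_force: [0.6, -0.3, 0.2]
grip_width: 0.0702
grasp_force: 12.0
```

Run:
```python
from h import *
st(); 
f=grab('wrist','w6.png')
```

```text
t 27.85 tcp [0.5069 0.1793 0.0771] yaw_y -5.1 z [-0.     0.002 -1.   ] j [ 0.29  0.42 -0.85  1.83  0.36  1.05 -0.78] w 0.0702 gf 12.0 F [ 0.6 -0.3  0.2]
```

View pics/w6.png

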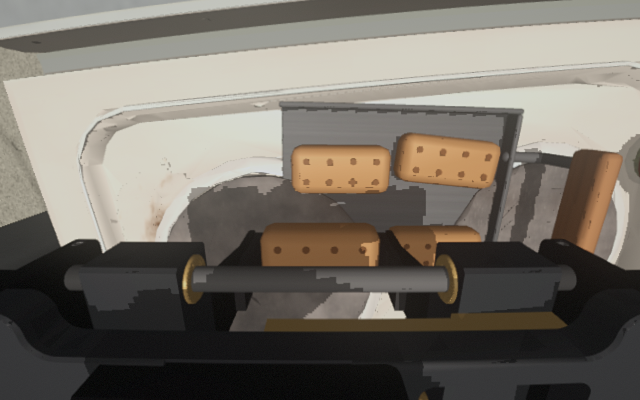

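The held rusk hangs between the placed ones, so I lower and release it.

apply_moves:
  targets:
    - [0.6,[-0.002,0.0005,-0.012],[0,0,0]]
    - [0.6,[0,0,-0.012],[0,0,0]]
    - [0.6,[0,0,-0.012],[0,0,0]]
    - [0.6,[0,0,-0.008],[0,0,0]]
    - [0.6,[0,0,-0.001],[0,0,0]]
    - [0.6,[0,0,0],[0,0,0]]
    - [0.87,[0,0,0],[0,0,0]]
    - [0.87,[0,0,0],[0,0,0]]
    - [0.87,[0,0,0],[0,0,0]]
    - [0.87,[0,0,0.02],[0,0,0]]
    - [0.87,[0,0,0.03],[0,0,0]]
    - [0.6,[-0.01,0,0.03],[0,0,0]]
    - [0.5,[-0.02,0,0.03],[0,0,0]]
    - [0.5,[-0.03,0,0.01],[0,0,0]]
    - [0.5,[-0.03,0,0],[0,0,0]]
    - [0.5,[-0.03,-0.03,0],[0,0,0]]
    - [0.5,[0,-0.03,0],[0,0,0]]
    - [0.5,[0,-0.03,0],[0,0,0]]
    - [0.5,[0,-0.03,0],[0,0,0]]

```text
time: 29.48
tcp_pos: [0.3846, 0.0615, 0.1531]
ee_rot: [0.737, 0.676, 0.0, 0.001]
contact_force: [0.9, 0.4, -0.1]
grip_width: 0.0441
grasp_force: 0.0
```

Run:
```python
from h import *
st(); 
f=grab('top')
for r in rusks(f,.036): print(np.round(r,3))
h=[.632,-.156,.101]
s=grab('side')
a=cv2.resize(f['pixels'][130:310,200:440],None,fx=1.7,fy=1.7);b=cv2.resize(s['pixels'][80:360,200:440],None,fx=1.6,fy=1.6)
hh=max(a.shape[0],b.shape[0]);p=lambda i:cv2.copyMakeBorder(i,0,hh-i.shape[0],0,0,0)
cv2.imwrite('pics/m3.png',np.hstack([p(a),p(b)]))
```

```text
t 29.48 tcp [0.3846 0.0615 0.1531] yaw_y -4.9 z [ 0.001 -0.001 -1.   ] j [ 0.62 -0.12 -0.83  2.1  -0.1   1.12 -0.25] w 0.0441 gf 0.0 F [ 0.9  0.4 -0.1]
[2.60129e+02 5.04000e-01 1.61000e-01 7.10200e+01 6.62260e+01 8.81240e+01]
[ 2.64021e+02  5.94000e-01  1.51000e-01  6.55530e+01  3.22060e+01
 -1.87700e+00]
[ 2.38346e+02  5.64000e-01  2.20000e-01  1.40563e+02  3.87140e+01
 -2.05400e+00]
[2.55283e+02 6.84000e-01 1.80000e-01 9.81880e+01 1.12500e+01 8.81130e+01]
```

View pics/m3.png

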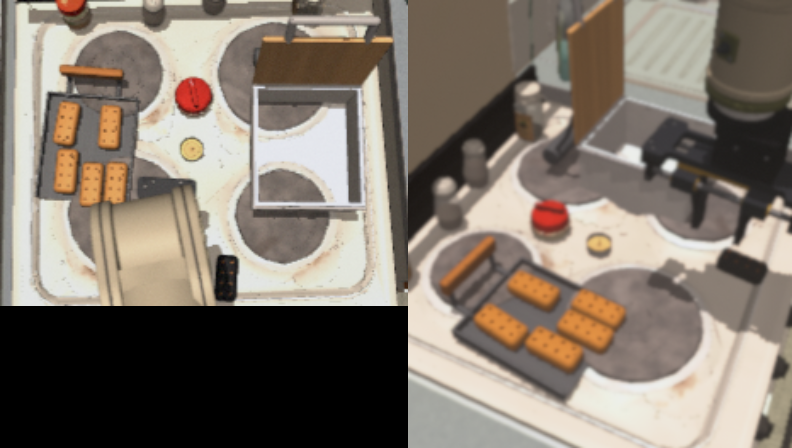

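All five rusks are on the tray and the lid rests fully open. Now over to the tray handle.

apply_moves:
  targets:
    - [0.45,[0.024,0.0093,0],[0,0,0]]
    - [0.45,[0.024,0.0093,0],[0,0,0]]
    - [0.45,[0.024,0.0093,0],[0,0,0]]
    - [0.45,[0.024,0.0093,0],[0,0,0]]
    - [0.45,[0.024,0.0093,0],[0,0,0]]
    - [0.45,[0.024,0.0093,0],[0,0,0]]
    - [0.45,[0.024,0.0093,0],[0,0,0]]
    - [0.45,[0.024,0.0093,0],[0,0,0]]
    - [0.45,[0.024,0.0093,0],[0,0,0]]
    - [0.45,[0.024,0.0093,0],[0,0,0]]
    - [0.45,[0.024,0.0093,0],[0,0,-0.6]]
    - [0.45,[0.023,0.0093,0],[0,0,0]]
    - [0.45,[0,0,-0.02],[0,0,0]]
    - [0.45,[0,0,0],[0,0,0]]
  grip_force: 60

```text
time: 30.75
tcp_pos: [0.671, 0.1754, 0.1289]
ee_rot: [0.74, 0.672, -0.002, -0.002]
contact_force: [-0.1, -0.8, -1.1]
grip_width: 0.0391
grasp_force: 0.0
```

Run:
```python
from h import *
st(); f=grab('wrist','w7.png'); np.set_printoptions(precision=1,suppress=True)
t=np.array([.674,.173]);y=np.array([.0958,.9954])
print(pix(f,[[*(t+s*y),.072] for s in(.05,0,-.05)]))
```

```text
t 30.75 tcp [0.671  0.1754 0.1289] yaw_y -5.5 z [-0.005  0.001 -1.   ] j [ 0.18  0.67 -0.76  1.34  0.46  1.31 -0.69] w 0.0391 gf 0.0 F [-0.1 -0.8 -1.1]
[[324.3 157.7]
 [324.  222.1]
 [323.7 278.6]]
```

View pics/w7.png

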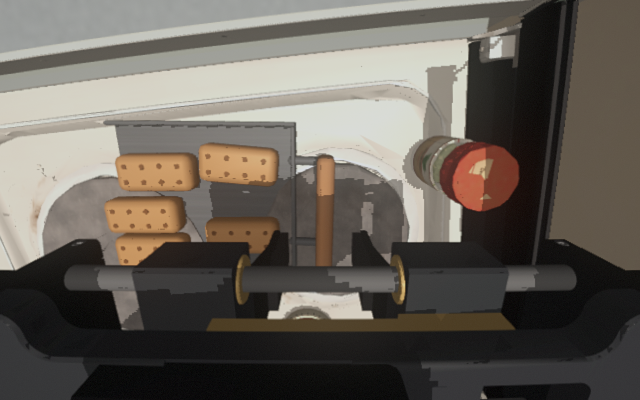

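The handle sits at column 325, rows 157 and below, as predicted. I descend and grip it.

apply_moves:
  targets:
    - [0.45,[0.003,-0.002,-0.02],[0,0,0]]
    - [0.45,[0,0,-0.02],[0,0,0]]
    - [0.45,[0,0,-0.02],[0,0,0]]
    - [0.45,[0,0,-0.017],[0,0,0]]
    - [0.45,[0,0,0],[0,0,0]]
    - [0.0,[0,0,0],[0,0,0]]
    - [0.0,[0,0,0],[0,0,0]]
    - [0.0,[0,0,0],[0,0,0]]
    - [0.0,[0,0,0],[0,0,0]]
    - [0.0,[0,0,0],[0,0,0]]
    - [0.0,[0,0,0],[0,0,0]]
    - [0.0,[0,0,0],[0,0,0]]
  grip_force: 60

```text
time: 31.8
tcp_pos: [0.6751, 0.1728, 0.0565]
ee_rot: [0.741, 0.672, 0.0, -0.001]
contact_force: [-1.6, -0.3, 6.1]
grip_width: 0.0133
grasp_force: 60.0
```

Run:
```python
from h import *
st()
```

```text
t 31.80 tcp [0.6751 0.1728 0.0565] yaw_y -5.6 z [-0.     0.002 -1.   ] j [ 0.17  0.74 -0.73  1.4   0.51  1.19 -0.71] w 0.0133 gf 60.0 F [-1.6 -0.3  6.1]
```

apply_moves:
  targets:
    - [0.0,[0,0,0.008],[0,0,0]]
    - [0.0,[0,0,0.01],[0,0,0]]
    - [0.0,[0,0,0.01],[0,1,0]]
    - [0.0,[0,0,0.01],[0,1,0]]
    - [0.0,[0,0,0.01],[0,1,0]]
    - [0.0,[0,0,0.01],[0,1,0]]
    - [0.0,[0,0,0.01],[0,1,0]]
    - [0.0,[0,0,0.01],[0,0,0]]
    - [0.0,[0,0,0],[0,0,0]]

```text
time: 32.55
tcp_pos: [0.6759, 0.173, 0.136]
ee_rot: [0.74, 0.671, -0.031, -0.029]
contact_force: [0.1, -0.3, -2.2]
grip_width: 0.0135
grasp_force: 60.0
```

Run:
```python
from h import *
st(); s=grab('side')
cv2.imwrite('pics/m4.png',cv2.resize(s['pixels'][100:360,180:440],None,fx=2,fy=2))
```

```text
t 32.55 tcp [0.6759 0.173  0.136 ] yaw_y -5.6 z [-0.085  0.002 -0.996] j [ 0.15  0.73 -0.75  1.24  0.44  1.42 -0.66] w 0.0135 gf 60.0 F [ 0.1 -0.3 -2.2]
```

View pics/m4.png

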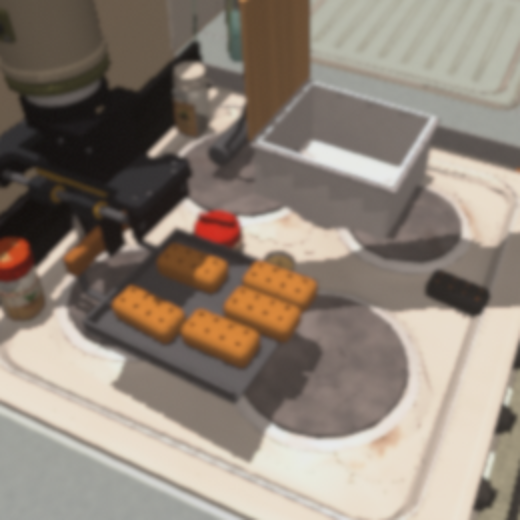

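The tray hangs about 8 cm up with all five rusks on it. Now the transit: up and back first, then the turn with the slight nose-up tilt kept.

apply_moves:
  targets:
    - [0.0,[-0.004,-0.002,0.004],[0,0,0]]
    - [0.0,[-0.008,-0.003,0.008],[0,0,0]]
    - [0.0,[-0.01,-0.0036,0.008],[0,0,0]]
    - [0.0,[-0.01,-0.0036,0.008],[0,0,0]]
    - [0.0,[-0.01,-0.0036,0.008],[0,0,0]]
    - [0.0,[-0.01,-0.0036,0.008],[0,0,0]]
    - [0.0,[-0.01,-0.0036,0.008],[0,0,0]]
    - [0.0,[-0.01,-0.0036,0.008],[0,0,0]]
    - [0.0,[-0.01,-0.0036,0.008],[0,0,0]]
    - [0.0,[-0.01,-0.0036,0.008],[0,0,0]]
    - [0.0,[-0.01,-0.0036,0.008],[0,0,0]]
    - [0.0,[-0.008,-0.003,0.006],[0,0,0]]
    - [0.0,[-0.004,-0.002,0.004],[0,0,0]]
    - [0.0,[0,0,0],[0,0,0]]

```text
time: 33.77
tcp_pos: [0.5603, 0.1296, 0.2284]
ee_rot: [0.74, 0.671, -0.032, -0.029]
contact_force: [-0.1, -0.3, -3.3]
grip_width: 0.0135
grasp_force: 60.0
```

apply_moves:
  targets:
    - [0.0,[0,0,0],[0,0,2.5]]
    - [0.0,[0,0,0],[0,0,4.5]]
    - [0.0,[0,0,0],[0,0,5]]
    - [0.0,[0,0,0],[0,0,5]]
    - [0.0,[0,0,0],[0,0,5]]
    - [0.0,[0,0,0],[0,0,5]]
    - [0.0,[0,0,0],[0,0,5]]
    - [0.0,[0,0,0],[0,0,5]]
    - [0.0,[0,0,0],[0,0,5]]
    - [0.0,[0,0,0],[0,0,5]]
    - [0.0,[0,0,0],[0,0,5]]
    - [0.0,[0,0,0],[0,0,5]]
    - [0.0,[0,0,0],[0,0,5]]
    - [0.0,[0,0,0],[0,0,5]]
    - [0.0,[0,0,0],[0,0,5]]
    - [0.0,[0,0,0],[0,0,5]]
    - [0.0,[0,0,0],[0,0,5]]
    - [0.0,[0,0,0],[0,0,5]]
    - [0.0,[0,0,0],[0,0,4]]
    - [0.0,[0,0,0],[0,0,1.5]]

```text
time: 35.43
tcp_pos: [0.5607, 0.1302, 0.2268]
ee_rot: [0.025, 0.999, -0.044, 0.002]
contact_force: [-0.3, -0.3, -3.6]
grip_width: 0.0136
grasp_force: 60.0
```

```bash
cat >> h.py <<'E'
def traycheck(names=('top','side','wrist')):
    # tray pose from TCP (rigid grip): TCP at tray (.113,0,.0565), tool y along tray x (sign), tool -z = tray z
    o=st(); M=R.from_quat(o['ee_rot']).as_matrix()
    tz=-M[:,2]; tx=M[:,1] if abs(M[0,1])>.7 and M[0,1]>0 or abs(M[0,1])<=.7 and M[1,1]>0 else -M[:,1]
    org=o['tcp_pos']-.113*tx-.0565*tz
    print('tray org',np.round(org,3),'edge',np.round(org-.085*tx+.012*tz,3),'x',np.round(tx,3),'tilt',np.round(np.degrees(np.arcsin(tx[2])),1))
    return org,tx,tz
E
python3 - <<'E'
from h import *
org,tx,tz=traycheck()
for n in('top','side'):
    f=grab(n); im=cv2.cvtColor(f['pixels'],cv2.COLOR_BGR2HSV); m=cv2.inRange(im,(6,110,90),(18,255,255))
    ty=np.cross(tz,tx)
    q=pix(f,[org+a*tx+b*ty+.03*tz for a,b in((-.095,-.08),(-.095,.08),(.08,.08),(.08,-.08))]).astype(np.int32)
    k=np.zeros_like(m);cv2.fillPoly(k,[q],255)
    print(n,q.tolist(),'orange in tray',cv2.countNonZero(m&k),'one rusk area approx',cv2.contourArea(q)*70*34/(175*160))
    roi=np.zeros_like(m);roi[220:330,215:420]=255
    print(' orange out',cv2.countNonZero(m&~k&roi))
E
```

```text
t 35.43 tcp [0.5607 0.1302 0.2268] yaw_y 87.1 z [ 0.002 -0.088 -0.996] j [ 0.52  0.48 -1.15  1.55  0.51  1.46  0.84] w 0.0136 gf 60.0 F [-0.3 -0.3 -3.6]
tray org [0.555 0.013 0.18 ] edge [ 0.551 -0.071  0.2  ] x [ 0.05   0.995 -0.088] tilt -5.0
top [[356, 169], [357, 239], [279, 238], [281, 170]] orange in tray 1506 one rusk area approx 448.6725
 orange out 0
side [[309, 126], [376, 146], [340, 199], [267, 173]] orange in tray 1383 one rusk area approx 373.745
 orange out 96
```

Weight and colour counts agree with all rusks being aboard. Next, the edge goes over the box and the tray pivots about it.

apply_moves:
  targets:
    - [0.0,[-0.002,-0.004,-0.006],[0,0,0]]
    - [0.0,[-0.003,-0.006,-0.012],[0,0,0]]
    - [0.0,[-0.003,-0.006,-0.012],[0,0,0]]
    - [0.0,[-0.003,-0.006,-0.012],[0,0,0]]
    - [0.0,[-0.002,-0.005,-0.009],[0,0,0]]
    - [0.0,[-0.001,-0.002,-0.004],[0,0,0]]
    - [0.0,[0,0,0],[0,0,0]]

```text
time: 36.12
tcp_pos: [0.5463, 0.1001, 0.1714]
ee_rot: [0.027, 0.999, -0.044, 0.002]
contact_force: [0.2, -0.2, -3.3]
grip_width: 0.0137
grasp_force: 60.0
```

Run:
```python
from h import *
traycheck()
```

```text
t 36.12 tcp [0.5463 0.1001 0.1714] yaw_y 86.8 z [ 0.001 -0.089 -0.996] j [ 0.59  0.48 -1.15  1.67  0.52  1.34  0.86] w 0.0137 gf 60.0 F [ 0.2 -0.2 -3.3]
tray org [ 0.54  -0.017  0.125] edge [ 0.536 -0.101  0.145] x [ 0.055  0.995 -0.089] tilt -5.1
```

apply_moves:
  targets:
    - [0.0,[0,-0.0031,0.0174],[5,-0.26,0]]
    - [0.0,[0,-0.0046,0.0171],[5,-0.26,0]]
    - [0.0,[0,-0.0061,0.0166],[5,-0.26,0]]
    - [0.0,[0,-0.0076,0.016],[5,-0.26,0]]
    - [0.0,[-0.0005,-0.0088,0.0153],[5,-0.26,0]]
    - [0.0,[-0.0005,-0.0102,0.0145],[5,-0.26,0]]
    - [0.0,[-0.001,-0.0115,0.0135],[5,-0.26,0]]
    - [0.0,[-0.001,-0.0125,0.0125],[5,-0.26,0]]
    - [0.0,[-0.001,-0.0136,0.0114],[5,-0.26,0]]
    - [0.0,[-0.001,-0.0146,0.0101],[5,-0.26,0]]
    - [0.0,[0,0,0],[0,0,0]]
    - [0.0,[0,0,0],[0,0,0]]
    - [0.0,[0,0,0],[0,0,0]]
    - [0.0,[0,0,0],[0,0,0]]
    - [0.0,[0,0,0],[0,0,0]]
    - [0.0,[0,0,0],[0,0,0]]
    - [0.0,[0,0,0],[0,0,0]]
    - [0.0,[0,0,0],[0,0,0]]
    - [0.0,[0,0,0],[0,0,0]]
    - [0.0,[0,0,0],[0,0,0]]

```text
time: 37.78
tcp_pos: [0.5418, 0.0085, 0.3168]
ee_rot: [0.026, 0.923, 0.383, 0.013]
contact_force: [-0.5, 1.0, -1.4]
grip_width: 0.0138
grasp_force: 59.9
```

```bash
cat >> h.py <<'E'
def blobs(n,roi):
    f=grab(n); im=cv2.cvtColor(f['pixels'],cv2.COLOR_BGR2HSV); m=cv2.inRange(im,(5,100,60),(18,255,255))
    k=np.zeros_like(m);k[roi[2]:roi[3],roi[0]:roi[1]]=m[roi[2]:roi[3],roi[0]:roi[1]]
    c,l,s,ce=cv2.connectedComponentsWithStats(k)
    print(n,[(*s[i].tolist(),) for i in range(1,c) if s[i][4]>25])
    return f
E
python3 - <<'E'
from h import *
org,tx,tz=traycheck()
for n,roi in(('top',(215,425,170,310)),('side',(215,460,140,360)),('wrist',(0,640,0,400))):
    f=blobs(n,roi); ty=np.cross(tz,tx)
    print('tray',pix(f,[org+a*tx+b*ty+.012*tz for a,b in((-.085,-.07),(-.085,.07),(.08,.07),(.08,-.07))]).astype(int).tolist(),'box top',pix(f,[[.457,-.077,.1],[.627,-.077,.1],[.627,-.227,.1],[.457,-.227,.1]]).astype(int).tolist())
E
```

```text
t 37.78 tcp [0.5418 0.0085 0.3168] yaw_y 86.9 z [ 0.044  0.706 -0.707] j [ 1.34  0.64 -1.42  1.57 -0.15  1.38  1.52] w 0.0138 gf 59.9 F [-0.5  1.  -1.4]
tray org [ 0.54  -0.031  0.197] edge [ 0.536 -0.1    0.145] x [0.038 0.706 0.707] tilt 45.0
top [(349, 170, 23, 8, 154), (313, 207, 13, 18, 205), (356, 209, 50, 40, 910)]
tray [[363, 187], [362, 244], [314, 237], [315, 173]] box top [[353, 250], [350, 183], [408, 181], [414, 248]]
side [(303, 142, 16, 28, 246), (267, 151, 11, 16, 120), (334, 159, 42, 32, 807), (278, 218, 22, 9, 33), (313, 228, 14, 9, 74)]
tray [[322, 151], [377, 169], [362, 151], [296, 131]] box top [[376, 190], [309, 170], [333, 141], [394, 156]]
wrist [(379, 0, 19, 29, 493), (0, 126, 42, 48, 1466), (628, 140, 12, 51, 326), (307, 167, 27, 99, 2438), (0, 188, 59, 57, 2100), (483, 194, 9, 11, 68), (280, 292, 9, 13, 51), (159, 292, 292, 40, 2680), (353, 293, 7, 12, 36), (119, 319, 19, 11, 170)]
tray [[83, 304], [35, 130], [272, 128], [281, 306]] box top [[61, 115], [115, 287], [-112, 376], [-250, 142]]
```

The force fell from -3.3 to -1.4 N, and no orange shows on the visible tray floor. I back away level and check.

apply_moves:
  targets:
    - [0.0,[0,0.002,0.01],[0,0,0]]
    - [0.0,[0,0.005,0.015],[0,0,0]]
    - [0.0,[0,0.01,0.01],[0,0,0]]
    - [0.0,[0,0.02,0],[-5,0.26,0]]
    - [0.0,[0,0.02,0],[-5,0.26,0]]
    - [0.0,[0,0.02,0],[-5,0.26,0]]
    - [0.0,[0,0.02,-0.01],[-5,0.26,0]]
    - [0.0,[0,0.02,-0.01],[-5,0.26,0]]
    - [0.0,[0,0.02,-0.01],[-5,0.26,0]]
    - [0.0,[0,0.02,-0.01],[-5,0.26,0]]
    - [0.0,[0,0,-0.02],[-5,0.26,0]]
    - [0.0,[0,0,-0.02],[-5,0.26,0]]
    - [0.0,[0,0,-0.02],[0,0,0]]
    - [0.0,[0,0,0],[0,0,0]]

```text
time: 39.1
tcp_pos: [0.5393, 0.1677, 0.2505]
ee_rot: [0.024, 1.0, 0.002, 0.002]
contact_force: [-1.0, -0.8, -2.9]
grip_width: 0.0136
grasp_force: 60.0
```

Run:
```python
from h import *
org,tx,tz=traycheck()
for n,roi in(('top',(215,425,170,310)),('side',(215,460,140,360)),('wrist',(0,640,0,240))):
    f=blobs(n,roi); ty=np.cross(tz,tx)
    print('tray',pix(f,[org+a*tx+b*ty+.012*tz for a,b in((-.085,-.07),(-.085,.07),(.08,.07),(.08,-.07))]).astype(int).tolist())
```

```text
t 39.10 tcp [0.5393 0.1677 0.2505] yaw_y 87.3 z [ 0.004  0.004 -1.   ] j [ 0.54  0.4  -1.16  1.56  0.37  1.42  0.87] w 0.0136 gf 60.0 F [-1.  -0.8 -2.9]
tray org [0.534 0.055 0.194] edge [ 0.53  -0.03   0.205] x [0.048 0.999 0.004] tilt 0.2
top [(349, 170, 70, 10, 605), (354, 195, 52, 54, 1619)]
tray [[335, 184], [335, 245], [261, 243], [264, 183]]
side [(291, 140, 32, 27, 96), (264, 148, 12, 10, 53), (308, 151, 10, 9, 38), (291, 168, 10, 10, 38), (362, 169, 14, 22, 164), (296, 183, 26, 23, 387), (278, 219, 22, 8, 37), (313, 228, 13, 8, 84)]
tray [[312, 145], [373, 164], [338, 213], [270, 188]]
wrist [(18, 158, 46, 81, 1887), (307, 167, 26, 73, 1712)]
tray [[87, 301], [39, 128], [275, 124], [284, 302]]
```

Run:
```python
from h import *
im=cv2.cvtColor(cv2.imread('pics/top0.png'),cv2.COLOR_BGR2HSV);m=cv2.inRange(im,(5,100,60),(18,255,255));m[:170]=0;m[:,:215]=0;m[:,345:]=0
print([s[4] for s in cv2.connectedComponentsWithStats(m)[2].tolist()[1:] if s[4]>25])
F=[]
for i in range(12):
    f=grab('top');F.append(ctrl.get_obs()['contact_force'])
print(np.mean(F,0),np.std(F,0))
h=cv2.cvtColor(f['pixels'],cv2.COLOR_BGR2HSV)
# tray floor: classify region pixels: dark grey?
org,tx,tz=traycheck();ty=np.cross(tz,tx)
for a in(-.07,-.04,-.01,.02,.05,.07):
    print([f['pixels'][int(v),int(u)].tolist() for u,v in pix(f,[org+a*tx+b*ty+.015*tz for b in(-.06,-.035,-.01,.01,.035,.06)])])
m=cv2.inRange(h,(5,100,60),(18,255,255))[190:255,345:415]
for r in m[::3,::2]: print(''.join('#' if x else '.' for x in r))
```

```text
[190, 328, 328, 325, 329, 338]
[ 0.06612616 -0.09353133 -1.96573455] [0.63297213 0.39318355 0.33486884]
t 39.85 tcp [0.5418 0.1643 0.2523] yaw_y 86.9 z [ 0.007  0.004 -1.   ] j [ 0.54  0.4  -1.16  1.56  0.37  1.42  0.88] w 0.0135 gf 60.0 F [ 0.4 -0.5 -1.9]
tray org [0.536 0.052 0.195] edge [ 0.532 -0.033  0.207] x [0.054 0.999 0.004] tilt 0.2
[[106, 108, 113], [101, 105, 108], [104, 105, 110], [109, 110, 115], [108, 113, 116], [111, 114, 115]]
[[103, 104, 107], [107, 108, 113], [106, 109, 112], [109, 113, 117], [110, 113, 115], [90, 93, 98]]
[[109, 111, 114], [105, 109, 110], [106, 109, 112], [109, 111, 115], [83, 101, 112], [121, 146, 165]]
[[107, 109, 115], [107, 111, 112], [59, 66, 74], [105, 127, 142], [127, 153, 173], [144, 174, 193]]
[[66, 68, 69], [89, 106, 119], [124, 151, 168], [138, 168, 188], [149, 179, 200], [161, 193, 218]]
[[95, 114, 130], [119, 145, 162], [138, 169, 187], [149, 181, 202], [155, 189, 215], [163, 197, 219]]
...................................
...................................
.......................#######.....
.................#############.....
.................#############.....
..................#############....
..................#########........
.........########...##########.....
.....#########################.....
.....##########################....
.....#########################.....
.....######.......############.....
...................###########.....
.................##############....
..............###.#############....
..........#################........
......##############...............
.....##############................
.....############..................
......#######......................
...................................
...................................
```

The force averages -1.97 N, which is the empty tray. The box blob of 1619 px matches about 5 rusks at 328 px each. The tray can go back.

apply_moves:
  targets:
    - [0.0,[0.007,0.0005,0],[0,0,-3.4]]
    - [0.0,[0.007,0.0005,0],[0,0,-4.95]]
    - [0.0,[0.007,0.0005,0],[0,0,-4.95]]
    - [0.0,[0.007,0.0005,0],[0,0,-4.95]]
    - [0.0,[0.007,0.0005,0],[0,0,-4.95]]
    - [0.0,[0.007,0.0005,0],[0,0,-4.95]]
    - [0.0,[0.007,0.0005,0],[0,0,-4.95]]
    - [0.0,[0.007,0.0005,0],[0,0,-4.95]]
    - [0.0,[0.007,0.0005,0],[0,0,-4.95]]
    - [0.0,[0.007,0.0005,0],[0,0,-4.95]]
    - [0.0,[0.007,0.0005,0],[0,0,-4.95]]
    - [0.0,[0.007,0.0005,0],[0,0,-4.95]]
    - [0.0,[0.007,0.0005,0],[0,0,-4.95]]
    - [0.0,[0.007,0.0005,0],[0,0,-4.95]]
    - [0.0,[0.007,0.0005,0],[0,0,-4.95]]
    - [0.0,[0.007,0.0005,0],[0,0,-4.95]]
    - [0.0,[0.007,0.0005,0],[0,0,-4.95]]
    - [0.0,[0.007,0.0005,0],[0,0,-4.95]]
    - [0.0,[0.007,0.0005,0],[0,0,-4.95]]
    - [0.0,[0,0,0],[0,0,0]]

```text
time: 41.52
tcp_pos: [0.6756, 0.1738, 0.2517]
ee_rot: [0.742, 0.67, -0.001, 0.004]
contact_force: [0.1, -0.7, -2.5]
grip_width: 0.0134
grasp_force: 60.0
```

Run:
```python
from h import *
traycheck()
```

```text
t 41.52 tcp [0.6756 0.1738 0.2517] yaw_y -5.8 z [ 0.003 -0.007 -1.   ] j [ 0.13  0.59 -0.74  1.18  0.39  1.51 -0.64] w 0.0134 gf 60.0 F [ 0.1 -0.7 -2.5]
tray org [0.563 0.185 0.195] edge [0.479 0.194 0.206] x [ 0.995 -0.101  0.004] tilt 0.2
```

Back over its starting pose; lower 0.193, slowing at the end.

apply_moves:
  targets:
    - [0.0,[0,0,-0.01],[0,0,0]]
    - [0.0,[0,0,-0.02],[0,0,0]]
    - [0.0,[0,0,-0.02],[0,0,0]]
    - [0.0,[0,0,-0.02],[0,0,0]]
    - [0.0,[0,0,-0.02],[0,0,0]]
    - [0.0,[0,0,-0.02],[0,0,0]]
    - [0.0,[0,0,-0.02],[0,0,0]]
    - [0.0,[0,0,-0.02],[0,0,0]]
    - [0.0,[0,0,-0.015],[0,0,0]]
    - [0.0,[0,0,-0.01],[0,0,0]]
    - [0.0,[0,0,-0.008],[0,0,0]]
    - [0.0,[0,0,-0.004],[0,0,0]]
    - [0.0,[0,0,-0.003],[0,0,0]]
    - [0.0,[0,0,-0.003],[0,0,0]]
    - [0.0,[0,0,0],[0,0,0]]
    - [0.0,[0,0,0],[0,0,0]]

```text
time: 42.85
tcp_pos: [0.6751, 0.174, 0.0598]
ee_rot: [0.741, 0.672, -0.001, 0.004]
contact_force: [0.6, 0.2, -1.9]
grip_width: 0.0139
grasp_force: 60.0
```

Run:
```python
from h import *
traycheck()
```

```text
t 42.85 tcp [0.6751 0.174  0.0598] yaw_y -5.6 z [ 0.004 -0.007 -1.   ] j [ 0.13  0.72 -0.69  1.4   0.48  1.19 -0.7 ] w 0.0139 gf 60.0 F [ 0.6  0.2 -1.9]
tray org [0.563 0.184 0.003] edge [0.478 0.193 0.014] x [ 0.995 -0.097  0.005] tilt 0.3
```

apply_moves:
  targets:
    - [0.0,[0,0,-0.002],[0,0,0]]
    - [0.0,[0,0,-0.002],[0,0,0]]
    - [0.0,[0,0,0],[0,0,0]]
    - [0.4,[0,0,0],[0,0,0]]
    - [0.4,[0,0,0],[0,0,0]]
    - [0.4,[0,0,0],[0,0,0]]
    - [0.4,[0,0,0],[0,0,0]]
    - [0.4,[0,0,0.01],[0,0,0]]
    - [0.4,[0,0,0.02],[0,0,0]]
    - [0.4,[0,0,0.03],[0,0,0]]
    - [0.4,[0,0,0.03],[0,0,0]]
    - [0.4,[0,0,0.03],[0,0,0]]
    - [0.4,[0,0,0.03],[0,0,0]]
  grip_force: 20

```text
time: 43.93
tcp_pos: [0.6746, 0.1739, 0.2076]
ee_rot: [0.74, 0.672, -0.001, 0.004]
contact_force: [0.4, 0.2, -0.5]
grip_width: 0.0354
grasp_force: 0.0
```

Run:
```python
from h import *
st(); f=blobs('side',(215,460,140,360)); f=blobs('top',(215,425,140,310))
```

```text
t 43.93 tcp [0.6746 0.1739 0.2076] yaw_y -5.5 z [ 0.004 -0.007 -1.   ] j [ 0.14  0.61 -0.73  1.25  0.4   1.43 -0.65] w 0.0354 gf 0.0 F [ 0.4  0.2 -0.5]
side [(303, 140, 29, 29, 449), (334, 159, 42, 32, 816), (215, 161, 11, 6, 27), (229, 174, 7, 9, 29), (278, 219, 22, 8, 33), (219, 228, 34, 37, 438), (313, 230, 13, 7, 46)]
top [(349, 151, 76, 29, 1863), (354, 195, 52, 53, 1598)]
```

The tray is back. Next I pinch the open lid's bar from above and swing it shut.

apply_moves:
  targets:
    - [0.45,[-0.004,0,0.036],[0,0,0]]
    - [0.45,[-0.004,0,0.036],[0,0,0]]
    - [0.45,[-0.004,0,0.036],[0,0,0]]
    - [0.45,[-0.004,0,0.036],[0,0,0]]
    - [0.45,[-0.004,0,0.036],[0,0,0]]
    - [0.45,[0,-0.0236,0],[0,0,0.2]]
    - [0.45,[0,-0.0236,0],[0,0,0.2]]
    - [0.45,[0,-0.0236,0],[0,0,0.2]]
    - [0.45,[0,-0.0236,0],[0,0,0.2]]
    - [0.45,[0,-0.0236,0],[0,0,0.2]]
    - [0.45,[0,-0.0236,0],[0,0,0.2]]
    - [0.45,[0,-0.0236,0],[0,0,0.2]]
    - [0.45,[0,-0.0236,0],[0,0,0.2]]
    - [0.45,[0,-0.0236,0],[0,0,0.2]]
    - [0.45,[0,-0.0236,0],[0,0,0.2]]
    - [0.45,[0,-0.0236,0],[0,0,0.2]]
    - [0.45,[0,-0.0236,0],[0,0,0.2]]
    - [0.45,[0,-0.0236,0],[0,0,0.2]]
    - [0.45,[0,-0.0236,0],[0,0,0.2]]
    - [0.45,[0,0,0],[0,0,0]]

```text
time: 45.7
tcp_pos: [0.6542, -0.1628, 0.3848]
ee_rot: [0.726, 0.687, -0.002, 0.004]
contact_force: [-0.3, 0.6, -0.7]
grip_width: 0.0389
grasp_force: 0.0
```

Run:
```python
from h import *
st(); f=grab('wrist'); np.set_printoptions(precision=1,suppress=True)
print('bar pred',pix(f,[[.6575,-.107,.336],[.655,-.157,.336]]))
# grey bar profile along predicted rows
g=f['pixels'].astype(int)
for v in(150,180,200,220): print(v,[tuple(g[v,u]) for u in range(280,364,6)])
```

```text
t 45.70 tcp [ 0.6542 -0.1628  0.3848] yaw_y -3.1 z [ 0.003 -0.009 -1.   ] j [ 0.57  0.5  -0.68  1.    0.32  1.73 -0.05] w 0.0389 gf 0.0 F [-0.3  0.6 -0.7]
bar pred [[319.6 147.2]
 [320.  215.4]]
150 [(np.int64(214), np.int64(219), np.int64(217)), (np.int64(127), np.int64(135), np.int64(145)), (np.int64(124), np.int64(132), np.int64(142)), (np.int64(119), np.int64(125), np.int64(134)), (np.int64(100), np.int64(121), np.int64(145)), (np.int64(84), np.int64(102), np.int64(122)), (np.int64(178), np.int64(185), np.int64(192)), (np.int64(176), np.int64(182), np.int64(190)), (np.int64(91), np.int64(96), np.int64(103)), (np.int64(97), np.int64(100), np.int64(103)), (np.int64(120), np.int64(123), np.int64(126)), (np.int64(95), np.int64(98), np.int64(100)), (np.int64(115), np.int64(123), np.int64(134)), (np.int64(131), np.int64(139), np.int64(149))]
180 [(np.int64(65), np.int64(94), np.int64(128)), (np.int64(65), np.int64(93), np.int64(127)), (np.int64(104), np.int64(115), np.int64(125)), (np.int64(149), np.int64(157), np.int64(164)), (np.int64(107), np.int64(114), np.int64(123)), (np.int64(88
[... 996 characters left out ...]
.int64(173), np.int64(186), np.int64(195))]
220 [(np.int64(196), np.int64(209), np.int64(216)), (np.int64(197), np.int64(210), np.int64(216)), (np.int64(196), np.int64(209), np.int64(217)), (np.int64(194), np.int64(207), np.int64(215)), (np.int64(194), np.int64(207), np.int64(215)), (np.int64(87), np.int64(114), np.int64(141)), (np.int64(113), np.int64(118), np.int64(123)), (np.int64(112), np.int64(117), np.int64(123)), (np.int64(88), np.int64(96), np.int64(103)), (np.int64(110), np.int64(120), np.int64(127)), (np.int64(100), np.int64(110), np.int64(116)), (np.int64(95), np.int64(104), np.int64(111)), (np.int64(95), np.int64(105), np.int64(112)), (np.int64(99), np.int64(108), np.int64(115))]
```

The bar spans columns 314 to 326, as predicted. Lower and pinch.

apply_moves:
  targets:
    - [0.45,[0.001,0.005,-0.02],[0,0,0]]
    - [0.45,[0,0,-0.02],[0,0,0]]
    - [0.45,[0,0,-0.015],[0,0,0]]
    - [0.45,[0,0,-0.008],[0,0,0]]
    - [0.0,[0,0,0],[0,0,0]]
    - [0.0,[0,0,0],[0,0,0]]
    - [0.0,[0,0,0],[0,0,0]]
    - [0.0,[0,0,0],[0,0,0]]
    - [0.0,[0,0,0],[0,0,0]]
    - [0.0,[0,0,0],[0,0,0]]
    - [0.0,[0,0,0],[0,0,0]]
  grip_force: 20

```text
time: 46.67
tcp_pos: [0.6549, -0.1514, 0.3231]
ee_rot: [0.724, 0.69, -0.002, 0.003]
contact_force: [-7.8, 1.3, 3.8]
grip_width: 0.0111
grasp_force: 20.0
```

Run:
```python
from h import *
o=st()
prev=None
for th in np.r_[np.arange(1.62,.1,-.0675),.05,0.005]:
    p=th+.052; q=np.array([-.23*np.cos(p),.101+.23*np.sin(p)])
    if prev is not None: print('%.3f %.4f %.4f | %.4f %.4f'%(th,*(q-prev),.632+q[0],q[1]))
    prev=q
```

```text
t 46.67 tcp [ 0.6549 -0.1514  0.3231] yaw_y -2.8 z [ 0.002 -0.007 -1.   ] j [ 0.6   0.49 -0.69  1.14  0.32  1.61 -0.07] w 0.0111 gf 20.0 F [-7.8  1.3  3.8]
1.553 -0.0155 0.0010 | 0.6398 0.3309
1.485 -0.0155 -0.0000 | 0.6242 0.3309
1.418 -0.0155 -0.0010 | 0.6087 0.3298
1.350 -0.0154 -0.0021 | 0.5934 0.3277
1.283 -0.0152 -0.0031 | 0.5782 0.3246
1.215 -0.0150 -0.0041 | 0.5632 0.3205
1.148 -0.0146 -0.0051 | 0.5486 0.3153
1.080 -0.0143 -0.0061 | 0.5343 0.3092
1.013 -0.0138 -0.0071 | 0.5205 0.3021
0.945 -0.0133 -0.0080 | 0.5072 0.2942
0.878 -0.0127 -0.0089 | 0.4944 0.2853
0.810 -0.0121 -0.0097 | 0.4823 0.2756
0.743 -0.0114 -0.0105 | 0.4709 0.2651
0.675 -0.0107 -0.0112 | 0.4602 0.2539
0.608 -0.0099 -0.0119 | 0.4502 0.2419
0.540 -0.0091 -0.0126 | 0.4411 0.2293
0.473 -0.0082 -0.0132 | 0.4329 0.2162
0.405 -0.0073 -0.0137 | 0.4256 0.2025
0.338 -0.0064 -0.0142 | 0.4192 0.1883
0.270 -0.0054 -0.0146 | 0.4138 0.1738
0.203 -0.0044 -0.0149 | 0.4094 0.1589
0.135 -0.0034 -0.0151 | 0.4060 0.1438
0.050 -0.0028 -0.0193 | 0.4032 0.1244
0.005 -0.0008 -0.0103 | 0.4024 0.1141
```

apply_moves:
  targets:
    - [0.0,[-0.0155,0.0006,0.001],[0,0,0]]
    - [0.0,[-0.0155,0.0006,0],[0,0,0]]
    - [0.0,[-0.0155,0.0006,-0.001],[0,0,0]]
    - [0.0,[-0.0154,0.0006,-0.0021],[0,0,0]]
    - [0.0,[-0.0152,0.0006,-0.0031],[0,0,0]]
    - [0.0,[-0.015,0.0006,-0.0041],[0,0,0]]
    - [0.0,[-0.0146,0.0006,-0.0051],[0,0,0]]
    - [0.0,[-0.0143,0.0006,-0.0061],[0,0,0]]
    - [0.0,[-0.0138,0.0006,-0.0071],[0,0,0]]
    - [0.0,[-0.0133,0.0006,-0.008],[0,0,0]]
    - [0.0,[-0.0127,0.0005,-0.0089],[0,0,0]]
    - [0.0,[-0.0121,0.0005,-0.0097],[0,0,0]]
    - [0.0,[-0.0114,0.0005,-0.0105],[0,0,0]]
    - [0.0,[-0.0107,0.0005,-0.0112],[0,0,0]]
    - [0.0,[-0.0099,0.0004,-0.0119],[0,0,0]]
    - [0.0,[-0.0091,0.0004,-0.0126],[0,0,0]]
    - [0.0,[-0.0082,0.0004,-0.0132],[0,0,0]]
    - [0.0,[-0.0073,0.0003,-0.0137],[0,0,0]]
    - [0.0,[-0.0064,0.0003,-0.0142],[0,0,0]]
    - [0.0,[-0.0054,0.0002,-0.0146],[0,0,0]]

```text
time: 48.33
tcp_pos: [0.4143, -0.1409, 0.1661]
ee_rot: [0.724, 0.69, -0.001, 0.004]
contact_force: [0.8, 3.6, 0.9]
grip_width: 0.0108
grasp_force: 20.1
```

Run:
```python
from h import *
st()
```

```text
t 48.33 tcp [ 0.4143 -0.1409  0.1661] yaw_y -2.7 z [ 0.004 -0.007 -1.   ] j [ 0.94  0.   -0.71  1.99  0.01  1.15  0.18] w 0.0108 gf 20.1 F [0.8 3.6 0.9]
```

apply_moves:
  targets:
    - [0.0,[-0.0044,0.0002,-0.0149],[0,0,0]]
    - [0.0,[-0.0034,0.0001,-0.0151],[0,0,0]]
    - [0.0,[-0.0018,0,-0.011],[0,0,0]]
    - [0.0,[-0.001,0,-0.0083],[0,0,0]]
    - [0.0,[-0.0008,0,-0.0103],[0,0,0]]
    - [0.0,[0,0,0],[0,0,0]]
    - [0.42,[0,0,0],[0,0,0]]
    - [0.42,[0,0,0],[0,0,0]]
    - [0.42,[0,0,0],[0,0,0]]
    - [0.42,[0,0,0],[0,0,0]]
    - [0.42,[0,0,0.015],[0,0,0]]
    - [0.42,[0,0,0.025],[0,0,0]]
    - [0.42,[0,0,0.03],[0,0,0]]
    - [0.42,[0,0,0.03],[0,0,0]]
    - [0.42,[0,0,0.03],[0,0,0]]
    - [0.42,[0,-0.03,0],[0,0,0]]
    - [0.42,[0,-0.04,0],[0,0,0]]
    - [0.42,[0,-0.04,0],[0,0,0]]
    - [0.42,[0,-0.04,0],[0,0,0]]
    - [0.42,[0,-0.04,0],[0,0,0]]

```text
time: 50.0
tcp_pos: [0.4029, -0.3337, 0.2372]
ee_rot: [0.724, 0.69, -0.001, 0.005]
contact_force: [1.2, 0.6, 1.4]
grip_width: 0.0364
grasp_force: 0.0
```

apply_moves:
  targets:
    - [0.42,[-0.01,-0.04,0],[0,0,0]]
    - [0.42,[-0.01,-0.04,0],[0,0,0]]
    - [0.42,[-0.01,-0.04,0],[0,0,0]]
    - [0.42,[-0.01,-0.04,0],[0,0,0]]
    - [0.42,[-0.01,-0.04,0],[0,0,0]]
    - [0.42,[0,0,0],[0,0,0]]
    - [0.42,[0,0,0],[0,0,0]]
    - [0.42,[0,0,0],[0,0,0]]

```text
time: 50.67
tcp_pos: [0.3534, -0.5312, 0.2366]
ee_rot: [0.724, 0.69, -0.001, 0.004]
contact_force: [0.2, 1.0, 0.8]
grip_width: 0.0363
grasp_force: 0.0
```

Run:
```python
from h import *
st(); f=grab('top'); im0=cv2.imread('pics/top0.png')
d=cv2.absdiff(f['pixels'],im0).max(2)
m=(cv2.medianBlur(d,3)>40).astype(np.uint8); m[:100]=0;m[320:]=0;m[:,:205]=0;m[:,435:]=0
c,l,s,ce=cv2.connectedComponentsWithStats(m)
print('diff vs start',[tuple(x) for x in s[1:].tolist() if x[4]>12])
blobs('top',(215,425,140,310)); blobs('side',(215,460,120,360))
w=cv2.inRange(cv2.cvtColor(f['pixels'],cv2.COLOR_BGR2HSV),(5,40,150),(25,255,255));w0=cv2.inRange(cv2.cvtColor(im0,cv2.COLOR_BGR2HSV),(5,40,150),(25,255,255))
for a in(w,w0):
    a[:,:345]=0;a[:,420:]=0;a[:170]=0;a[265:]=0;k=cv2.connectedComponentsWithStats(a)[2][1:];print(k[k[:,4].argmax()])
```

```text
t 50.67 tcp [ 0.3534 -0.5312  0.2366] yaw_y -2.8 z [ 0.004 -0.007 -1.   ] j [ 1.22  0.38 -0.4   1.41  0.15  1.37  0.76] w 0.0363 gf 0.0 F [0.2 1.  0.8]
diff vs start [(232, 190, 16, 27, 342), (258, 192, 14, 27, 332), (306, 242, 15, 28, 371), (218, 254, 22, 29, 397), (257, 256, 14, 27, 322)]
top [(235, 168, 37, 8, 225), (348, 180, 60, 74, 2527), (406, 216, 3, 29, 40)]
side [(308, 137, 92, 56, 2865), (267, 151, 11, 16, 119), (278, 219, 22, 8, 35), (219, 227, 34, 38, 432), (313, 228, 13, 9, 78)]
[ 349  179   69   86 4810]
[ 349  179   69   86 4812]
```

The only differences from the start picture are the five vanished rusks. The lid, tray and bystanders look exactly as at the start, so I hand the job in.

Run:
```python
from bench import ctrl
print(ctrl.finish_job())
```

```text
the job is handed in; nothing more can be done
None
```

I handed the job in at about 51 s: image counts and the wrist force put all five rusks in the box, the lid is shut, and the empty tray is back where it stood, with nothing else on the hob changed in the last top picture; the judge's verdict was not shown.

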